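Set the side guide of a test nest with a feeler

ROBOT

A 7-joint arm with a two-finger parallel gripper is mounted at the origin on the work surface. World frame = base frame: x ahead of the robot, y to its left, z up, the work surface at z = 0. Lengths are in m, angles in degrees, forces in N, time in s.
With the tool pointing down it reaches from about 0.4 to 0.75 m from the base axis. Payload 19.5 kg.
Tool frame: the origin (TCP) lies at the very end of the fingers, on their centre line; the grasp point (between the pads) lies 19 mm behind it; z points along the fingers, y is the direction in which the jaws open and shut (so a half turn about z gives the same grasp; the last joint's range is limited). The gripper opens to 85 mm and grips with 20 to 120 N. Pads are 22 mm wide; open, the fingers measure 114 mm over their backs; the gripper's body (76 mm by 85 mm) begins 54 mm behind the grasp point. The pads swing forward as they close: fully open they stand 13 mm farther back than shut.
Start: joints at [-73.436, 40.479, -1.581, 85.061, 1.261, 54.483, -4.326], TCP at [0.187, 0.544, 0.231] pointing down, gripper open.
Joint ranges: [-155.06, 155.06], [-18.47, 123.98], [-90, 86.84], [0, 140.48], [-83.41, 263.41], [0, 116], [-161.91, 161.91]. Speed limits (degrees/s): [108.29, 108.29, 147.25, 147.25, 172.46, 172.46, 172.46].

INTERFACE

Orientations are given as a 3x3 rotation matrix whose columns are the frame's x, y, z axes.
In Python, from plant import ctrl gives the robot as it stands.
- The arm moves only by the tool send_rows, never from a script. Its argument "deltas" is a list of rows, each an object with "hand": the opening, from -1 (shut) to 1 (fully open); "offset": the shift along the tool's x, y, z as a fraction of full scale, a list of three; "yaw": the turn about the tool's z as a fraction of full scale. In form: [{"hand": hand, "offset": [tx, ty, tz], "yaw": yaw}, ...]. A call has exactly 10 rows; each row is the pose to reach, as a shift and turn from the pose commanded when the call began, along the tool's axes at that moment, turning the shorter way round; what a row does not reach only later rows make up. Full scale, the value 1, is 20 cm for a shift and pi rad for a turn. A row lasts 1/10 s, in which the tool goes at most 50 mm and 8.59 degrees, less where a joint would pass 70% of its speed; a pose out of reach is approached as far as the arm can. A call with a number of a shift or a turn outside -1 to 1 is refused whole. A call with a gripper value outside its range is refused whole. The fingers move at their own pace and stop on an object; the grip force is fixed at half the most. Time passes only in rows, so rows that repeat a pose let the fingers close, or fill a call up. It gives the time, the measured TCP pose, the force and the opening at its end, in the units of the state.
- ctrl.state(): the state, without advancing time (a new reading comes with each control period).
- ctrl.read_camera(name): name is "scene" or "top" or "wrist"; returns the picture (400x640x3 uint8, blue, green, red); there is no depth.
- ctrl.camera_model(name): a dict with "mtx" (3x3 intrinsics, pixels), "rvec" (rotation vector, rad) and "tvec" (3), from world to camera coordinates, as OpenCV has them. Camera axes: x right, y down, z forward; pixel columns grow to the right and rows downward; lengths in m; the calibration is good to about 2 mm. The wrist camera is an equidistant fisheye: a pixel r from the principal point sees the ray r / f radians off the axis. A picture is of the moment at which its call begins: read the wrist's pose just before it. camera_model takes no time and is no camera call; for the wrist camera it gives the pose at the moment of the call.
- ctrl.hand_in(): hands the job in, once; it reports no verdict.
The state is a dict: "time": time; "joint_positions": joint angles; "qd": joint speeds; "joint_torque": joint torques, N m; "position": TCP position; "tool_rot": TCP orientation; "wrist_force": force on the tool from outside, world axes, zero at the start; "wrist_torque": the same for the moment, N m; "grip_width": opening from 0.0 (shut) to 1.0 (fully open).
Only numpy, scipy, OpenCV 4.12 (cv2) and the standard library are available. Lean on these libraries where they do the work, as an engineer would, in place of code of your own. Each camera call takes 0.05 s, during which the arm holds its last target.

TASK

Set the side guide of the test nest with the feeler: take the feeler from its stand, slide its blade fully down into the gap between the dark setting block and the guide's white strip, let go, and close the guide gently by its post until the blade is lightly nipped. Then draw the feeler slowly straight up: it must come with a light drag, neither loose nor tight, and if it does not, put it back down and set the guide again. Put the feeler back fully down in its stand and leave the guide as set, without disturbing the other things on the bench.

Things in the scene. Friction and masses are not known exactly. Their poses are not given: they have to be found in the camera images.
- nest: Test nest, fixed: aluminium base plate 210 x 180 x 12 mm (x, y, z) with a setting block, a fence behind it (y 55 to 74 mm), an outer block (y -88 to -76 mm) and two 10 mm rods along y at x = -81 and 81 mm, all with tops at or below z = 37.5 mm. Origin: centre of the underside; z up, x along the gap, +y the way the guide closes.
- block_edge (a point): Top edge, mid-length, of the setting block's side that faces the gap. The block is dark steel, 130 (x) x 60 (y) x 24 mm, immovable on the nest; axes as the nest's. In the nest's frame this point is (0, -5, 36) mm; the plate's top, the gap's floor, is at z = 12 mm. The gap between block and white strip is 6 to 12 mm at the start.
- guide: Side guide: aluminium bar 190 (x) x 18 x 23.5 mm, top flush with the block's. Origin: top edge of the bar's inner face, mid-length; axes as the nest's. It slides only along the nest's y (+y closes); a brake holds it where it is left: about 12 N moves it. A white strip 130 mm long on its inner face, sprung 8 N/mm, stands 5 to 9 mm proud of the bar: how far differs with wear and is not known.
- post (a point): Middle of the guide's black upright post, 20 mm in diameter, 44 mm high, standing on the guide at mid-length 36 mm outside the bar's inner face (its foot is level with the guide's top, on a lug that reaches 16 mm farther out). Push or hold it to move the guide.
- feeler: Feeler: upright black handle 44 mm high, 28 mm wide (x; ends flat, 8 mm across) and 14 mm thick (y); under it a steel stop collar 34 x 24 x 5 mm, then the blade. Origin: middle of the handle, z up; collar underside 27 mm below it. 0.12 kg. Fully down, in gap or stand, the collar rests on top and it stands by itself. Gripped across its thickness while nipped, it would push the guide off.
- blade (a point): Middle of the feeler's steel blade: 3 mm thick (y), 20 mm wide (x), reaching 22 mm below the collar, last 3 mm thinned to 1.8 mm. Set right, the strip presses on it with about 1.5 to 6 N and drawing it up takes about 2 to 8 N besides its weight. Less is loose, more is too tight; over 16 N on the blade spoils it.
- stand: Feeler stand, fixed: grey block 64 x 50 x 30 mm (x, y, z) with a slot in its top. Origin: centre of its underside.
- slot (a point): Middle of the slot's mouth, in the stand's top: 26 mm (stand x) by 7 mm (y), 26 mm deep. The feeler stands in it at the start, its x along the stand's x; it may be put back either way round.
- breakout: Bystander: green circuit board 100 x 64 mm with two rows of terminals, 20 mm high, origin at the centre of its underside. Leave alone.
- tape: Bystander: roll of tape, 90 mm outside, 18 mm high, lying flat, origin at the centre of its underside. Leave alone.
- driver: Bystander: screwdriver 140 mm long, lying, handle 26 mm thick, origin below its middle. Leave alone.
Things that resemble listed ones, but are neither listed nor needed, are in the scene too. What is shaped like the feeler but yellow is not meant.

How it is judged:
By the outcome, as a careful person would: the job done as asked, in the order asked, and still so for the second after the job is handed in, with the robot touching nothing.
It also fails if it takes over 64 s, if anything falls off the work surface, if the arm or the gripper's body presses on something with over 40 N, if the wrist force passes 120 N, or if a joint passes its speed limit or range.

## Working session

There is one attempt and no reset: what is moved stays moved. The work goes in short steps, Python scripts to look and compute and a tool call to move; the robot and the scene stay as the last step left them, time stands still between calls to the robot, and variables do not carry over. Pictures are saved under pics/ and viewed, and the job is handed in when it is done.

Besides the shell and the picture viewer there is one more tool, called after "Request:" as a command line: name --argument value ..., lists and objects as JSON in quotes. send_rows: Moves the arm, as the interface text tells. Shift numbers are shares of 20 cm and turn numbers shares of pi rad, none past 1 either way. Its arguments: {"type":"object","properties":{"deltas":{"type":"array"}},"required":["deltas"]}

```bash
ls; mkdir -p pics; python3 - <<'E'
from plant import ctrl
import cv2,numpy as np
s=ctrl.state(); print(s)
for n in ["scene","top","wrist"]:
    m=ctrl.camera_model(n); print(n,m)
    cv2.imwrite(f"pics/{n}0.png",ctrl.read_camera(n))
E
```

```text
pics
{'time': 0.0, 'joint_positions': array([-73.43521374,  40.5139364 ,  -1.58341841,  85.08449336,
         1.2594626 ,  54.48198748,  -4.32634565]), 'qd': array([ 0.06168967, -0.00397018,  0.03178566,  0.05498163,  0.05796307,
        0.04559373,  0.06701436]), 'joint_torque': array([ 1.76674012e-04, -8.83233047e+01,  1.23489663e+00, -2.36165643e+01,
        1.70088181e-02,  6.63938583e-03,  1.93603648e-05]), 'position': array([0.1866669 , 0.54357577, 0.23082679]), 'tool_rot': array([[-9.45777911e-01,  3.24813826e-01, -3.49990612e-04],
       [ 3.24814014e-01,  9.45777333e-01, -1.04511887e-03],
       [-8.45587162e-06, -1.10213220e-03, -9.99999393e-01]]), 'wrist_force': array([-0.48880572, -0.02595596,  0.85193395]), 'wrist_torque': array([ 0.02486647, -0.02762636, -0.02620075]), 'grip_width': 1.0051327002649562}
scene {'mtx': array([[415.59429063,   0.        , 318.98592036],
       [  0.        , 415.59429063, 199.59201555],
       [  0.        ,   0.        ,   1.        ]]), 'rvec': array([ 1.81246952,  1.47692986, -0.71268745]), 'tvec': array([-0.13105765, -0.31062317,  1.38272978])}
top {'mtx': array([[391.29740105,   0.        , 315.54175355],
       [  0.        , 391.29740105, 202.15922424],
       [  0.        ,   0.        ,   1.        ]]), 'rvec': array([ 2.23747975, -2.17524621,  0.05860732]), 'tvec': array([-0.01271252,  0.59526006,  0.83392144])}
wrist {'mtx': array([[309.70691629,   0.        , 324.6889664 ],
       [  0.        , 309.70691629, 200.39381236],
       [  0.        ,   0.        ,   1.        ]]), 'rvec': array([-2.36306988, -1.68767419, -0.23536405]), 'tvec': array([-0.57429959, -0.0361081 ,  0.37986094])}
```

View pics/scene0.png

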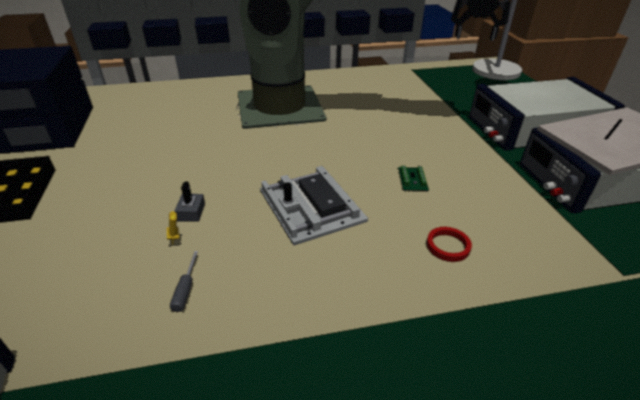

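View pics/top0.png

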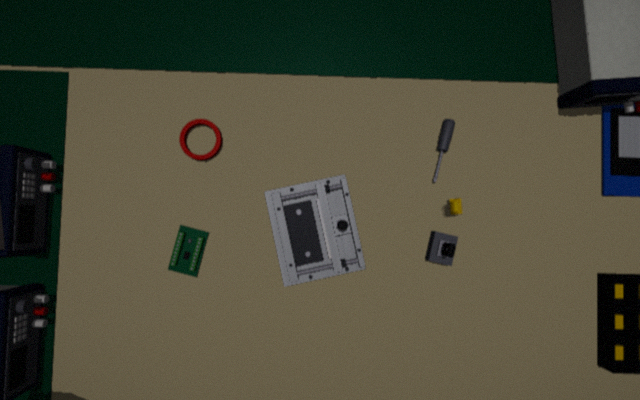

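View pics/wrist0.png

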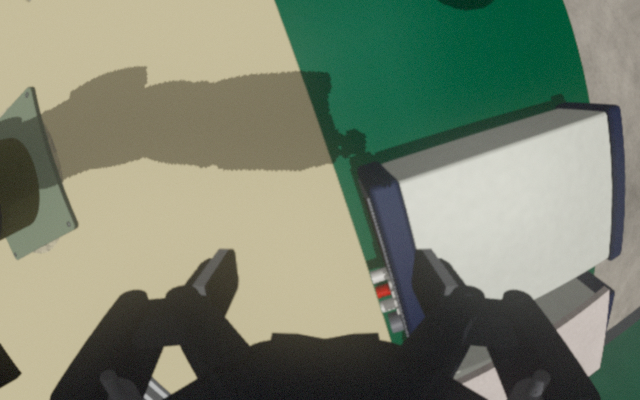

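```bash
cat > h.py <<'E'
from plant import ctrl
import cv2,numpy as np
def ray(n,px,m=None):
    m=m or ctrl.camera_model(n); K=m["mtx"];R=cv2.Rodrigues(np.array(m["rvec"]))[0];t=np.array(m["tvec"]).ravel()
    x=(px[0]-K[0,2])/K[0,0];y=(px[1]-K[1,2])/K[1,1]
    if n=="wrist":
        r=np.hypot(x,y); d=np.array([x/r*np.sin(r),y/r*np.sin(r),np.cos(r)]) if r>1e-9 else np.array([0,0,1.])
    else: d=np.array([x,y,1.])
    return -R.T@t, R.T@d
def onz(n,px,z,m=None):
    c,d=ray(n,px,m); return c+d*(z-c[2])/d[2]
def proj(n,P,m=None):
    m=m or ctrl.camera_model(n); K=m["mtx"];R=cv2.Rodrigues(np.array(m["rvec"]))[0];t=np.array(m["tvec"]).ravel()
    P=np.atleast_2d(P)@R.T+t
    if n=="wrist":
        r=np.hypot(P[:,0],P[:,1]);th=np.arctan2(r,P[:,2]);u=P[:,:2]/np.maximum(r,1e-9)[:,None]*th[:,None]
    else: u=P[:,:2]/P[:,2:]
    return np.c_[u[:,0]*K[0,0]+K[0,2],u[:,1]*K[1,1]+K[1,2]]
def crop(img,x0,y0,x1,y1,s,name):
    cv2.imwrite(name,cv2.resize(img[y0:y1,x0:x1],None,fx=s,fy=s,interpolation=cv2.INTER_CUBIC))
E
python3 - <<'E'
from h import *
for p in [(342,226),(448,249),(435,248),(265,192),(345,177),(364,270),(285,286)]: print(p,onz("top",p,0.03))
print(ray("top",(320,200))[0],ray("scene",(320,200))[0],ray("wrist",(320,200)))
im=cv2.imread("pics/top0.png")
crop(im,255,165,375,295,5,"pics/t1.png");crop(im,415,185,475,275,7,"pics/t2.png")
E
```

```text
(342, 226) [ 0.54582979 -0.05302871  0.03      ]
(448, 249) [ 0.50347879 -0.27864522  0.03      ]
(435, 248) [ 0.50484105 -0.25100949  0.03      ]
(265, 192) [0.61311076 0.11178698 0.03      ]
(345, 177) [ 0.64990923 -0.05678915  0.03      ]
(364, 270) [ 0.45465745 -0.101702    0.03      ]
(285, 286) [0.41696931 0.06338079 0.03      ]
[0.56053618 0.01381198 0.85763019] [ 1.27924338 -0.13757806  0.60845144] (array([0.12037592, 0.56656424, 0.37416219]), array([ 0.25435417, -0.10490653, -0.96140448]))
```

View pics/t1.png

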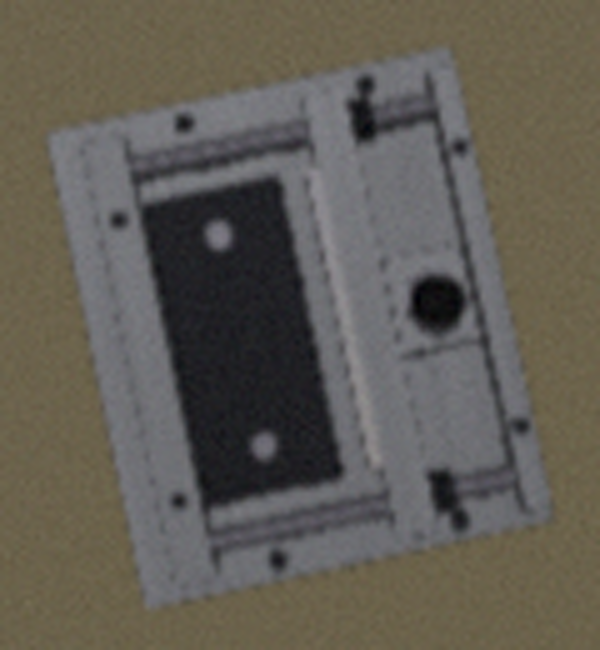

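View pics/t2.png

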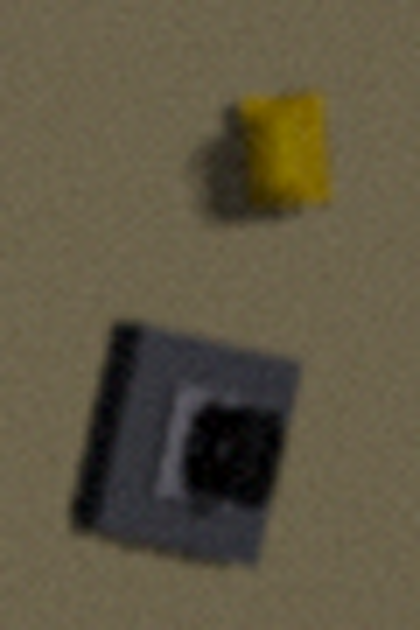

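```bash
python3 - <<'E'
from h import *
from scipy.optimize import least_squares
f=lambda u,x0,y0,s:(x0+(u[0]+.5)/s-.5,y0+(u[1]+.5)/s-.5)
pl=np.array([onz("top",f(u,255,165,5),.012)[:2] for u in [(50,133),(450,48),(552,518),(150,607)]])
bl=np.array([onz("top",f(u,255,165,5),.036)[:2] for u in [(143,205),(278,178),(342,472),(208,500)]])
L=np.array([(.105,.090),(.105,-.090),(-.105,-.090),(-.105,.090)])
LB=np.array([(.065,.055),(.065,-.005),(-.065,-.005),(-.065,.055)])
def T(p,l): c,s=np.cos(p[2]),np.sin(p[2]); return l@np.array([[c,s],[-s,c]])+p[:2]
r=least_squares(lambda p:np.r_[(T(p,L)-pl).ravel(),(T(p,LB)-bl).ravel()],[.53,0,0]);p=r.x
print("nest",p[:2],np.degrees(p[2]),np.round(r.fun.reshape(-1,2)*1e3,1).tolist())
inv=lambda P:(P-p[:2])@np.array([[np.cos(p[2]),-np.sin(p[2])],[np.sin(p[2]),np.cos(p[2])]])
print("post",inv(onz("top",f((437,303),255,165,5),.080)[:2]))
for u in [(313,172),(370,465),(325,165),(380,460)]: print("strip",inv(onz("top",f(u,255,165,5),.036)[:2]))
st=np.array([onz("top",f(u,415,185,7),.03)[:2] for u in [(140,328),(300,365),(258,562),(98,527)]])
LS=np.array([(.032,.025),(.032,-.025),(-.032,-.025),(-.032,.025)])
r=least_squares(lambda p:(T(p,LS)-st).ravel(),[.5,-.28,0]);q=r.x
print("stand",q[:2],np.degrees(q[2]),np.round(r.fun.reshape(-1,2)*1e3,1).tolist())
print("handle top",onz("top",f((236,452),415,185,7),.079))
print("yellow top",onz("top",f((287,150),415,185,7),.06))
E
```

```text
nest [0.53626352 0.00420523] 13.757603008594204 [[0.9, 1.8], [1.7, -0.9], [-0.6, -1.9], [-1.0, 1.3], [1.1, 1.1], [2.4, -0.9], [-1.7, -1.6], [-2.8, 1.1]]
post [-0.00094625 -0.05449431]
strip [ 0.06227236 -0.01849173]
strip [-0.06262129 -0.01594759]
strip [ 0.06409382 -0.02404818]
strip [-0.06147424 -0.02047726]
stand [ 0.50489466 -0.26801351] -11.15097965722554 [[1.3, -0.1], [1.5, -0.4], [-1.6, 0.0], [-1.2, 0.5]]
handle top [ 0.50658907 -0.26190521  0.079     ]
yellow top [ 0.59370627 -0.2823846   0.06      ]
```

Request:
send_rows --deltas '[{"hand": 1, "offset": [-0.06, -0.06, 0], "yaw": 0.02}, {"hand": 0.6, "offset": [-0.17, -0.17, 0], "yaw": 0.05}, {"hand": 0.3, "offset": [-0.29, -0.29, 0], "yaw": 0.08}, {"hand": 0.3, "offset": [-0.41, -0.41, 0], "yaw": 0.11}, {"hand": 0.3, "offset": [-0.53, -0.53, 0], "yaw": 0.14}, {"hand": 0.3, "offset": [-0.65, -0.65, 0], "yaw": 0.17}, {"hand": 0.3, "offset": [-0.77, -0.77, 0], "yaw": 0.19}, {"hand": 0.3, "offset": [-0.88, -0.88, 0], "yaw": 0.2}, {"hand": 0.3, "offset": [-0.97, -0.97, 0], "yaw": 0.2}, {"hand": 0.3, "offset": [-1, -1, 0], "yaw": 0.2}]'

```text
time: 1.15
position: [0.3118, 0.2877, 0.2314]
tool_rot: [[-0.572, 0.82, 0.0], [0.82, 0.572, -0.001], [-0.001, -0.0, -1.0]]
wrist_force: [0.3, 1.0, -0.4]
grip_width: 0.649
```

Request:
send_rows --deltas '[{"hand": 0.3, "offset": [-0.08, 0.01, 0], "yaw": 0.01}, {"hand": 0.3, "offset": [-0.2, 0.02, 0], "yaw": 0.03}, {"hand": 0.3, "offset": [-0.32, 0.03, 0], "yaw": 0.05}, {"hand": 0.3, "offset": [-0.44, 0.04, 0], "yaw": 0.07}, {"hand": 0.3, "offset": [-0.56, 0.05, 0], "yaw": 0.09}, {"hand": 0.3, "offset": [-0.68, 0.05, 0], "yaw": 0.11}, {"hand": 0.3, "offset": [-0.79, 0.05, 0], "yaw": 0.117}, {"hand": 0.3, "offset": [-0.88, 0.05, 0], "yaw": 0.117}, {"hand": 0.3, "offset": [-0.96, 0.05, 0], "yaw": 0.117}, {"hand": 0.3, "offset": [-1, 0.05, 0], "yaw": 0.117}]'

```text
time: 2.15
position: [0.4345, 0.1312, 0.2312]
tool_rot: [[-0.241, 0.97, -0.0], [0.97, 0.241, -0.0], [-0.0, -0.0, -1.0]]
wrist_force: [-0.4, 1.2, 0.2]
grip_width: 0.651
```

Request:
send_rows --deltas '[{"hand": 0.3, "offset": [-0.08, 0.03, 0], "yaw": 0}, {"hand": 0.3, "offset": [-0.2, 0.08, 0], "yaw": 0}, {"hand": 0.3, "offset": [-0.32, 0.14, 0], "yaw": 0}, {"hand": 0.3, "offset": [-0.44, 0.19, 0], "yaw": 0}, {"hand": 0.3, "offset": [-0.56, 0.24, 0], "yaw": 0}, {"hand": 0.3, "offset": [-0.66, 0.29, 0], "yaw": 0}, {"hand": 0.3, "offset": [-0.74, 0.32, 0], "yaw": 0}, {"hand": 0.3, "offset": [-0.79, 0.34, 0], "yaw": 0}, {"hand": 0.3, "offset": [-0.79, 0.34, 0], "yaw": 0}, {"hand": 0.3, "offset": [-0.79, 0.34, 0], "yaw": 0}]'

```text
time: 3.15
position: [0.5378, -0.0042, 0.2312]
tool_rot: [[-0.242, 0.97, -0.0], [0.97, 0.242, 0.0], [0.001, -0.0, -1.0]]
wrist_force: [-0.6, 0.6, 0.6]
grip_width: 0.65
```

```bash
cat >> h.py <<'E'
import pickle
def snap(n,name):
    m=ctrl.camera_model(n); s=ctrl.state(); im=ctrl.read_camera(n); cv2.imwrite(f"pics/{name}.png",im); pickle.dump((m,s),open(f"pics/{name}.pkl","wb")); return im,m,s
E
python3 - <<'E'
from h import *
im,m,s=snap("wrist","w1"); print(s["position"],s["joint_positions"],proj("wrist",s["position"],m),m["rvec"])
crop(im,160,80,480,320,2.5,"pics/w1c.png")
E
```

```text
[ 0.53781532 -0.00423285  0.23120865] [-7.70819616 37.66007851  8.89885319 93.08289541 -7.13590938 49.83499952
 18.00306952] [[324.98493541 254.67732551]] [-2.84192152 -0.35007243 -0.04775482]
```

View pics/w1c.png

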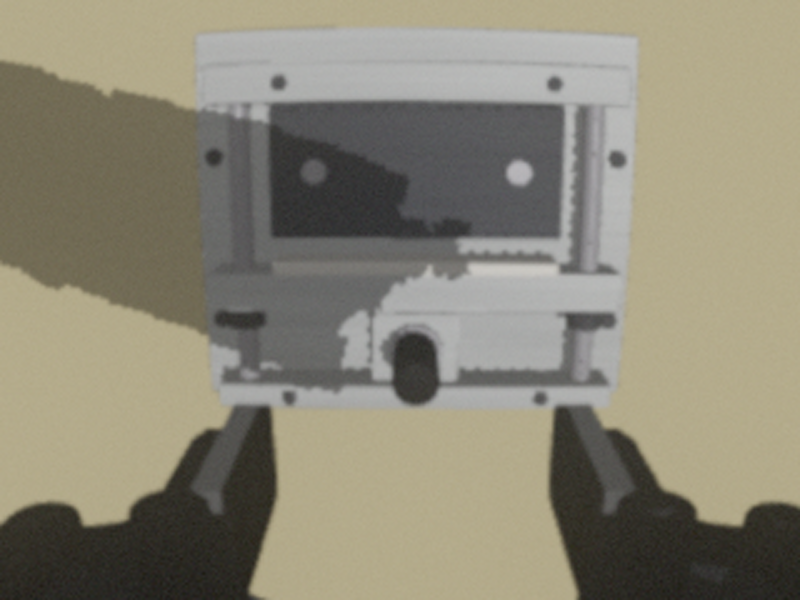

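```bash
cat >> h.py <<'E'
def W(name,n,u,x0,y0,s,z):
    m,st=pickle.load(open(f"pics/{name}.pkl","rb")); return onz(n,(x0+(u[0]+.5)/s-.5,y0+(u[1]+.5)/s-.5),z,m)
def tolocal(P,p):
    c,s=np.cos(p[2]),np.sin(p[2]); d=np.array(P[:2])-np.array(p[:2]); return np.array([c*d[0]+s*d[1],-s*d[0]+c*d[1]])
def toworld(l,p):
    c,s=np.cos(p[2]),np.sin(p[2]); return np.array([p[0]+c*l[0]-s*l[1],p[1]+s*l[0]+c*l[1]])
E
python3 - <<'E'
from h import *
from scipy.optimize import least_squares
w=lambda u,z:W("w1","wrist",u,160,80,2.5,z)[:2]
obs=[((271,103),.036,(-.065,.055)),((564,103),.036,(.065,.055)),((564.5,238),.036,(.065,-.005)),((271,238),.036,(-.065,-.005)),((218,406),.012,(-.105,-.09)),((610,408),.012,(.105,-.09))]
P=np.array([w(u,z) for u,z,l in obs]);L=np.array([l for _,_,l in obs])
r=least_squares(lambda p:np.array([toworld(l,p) for l in L]).ravel()-P.ravel(),[.53,0,.2]);p=r.x
print(p,np.degrees(p[2]),np.round(r.fun.reshape(-1,2)*1e3,1).tolist())
for u in [(300,262),(540,262),(300,276),(540,276),(300,237),(540,237),(272,262),(560,262),(380,312),(540,312)]: print(u,tolocal(w(u,.036),p)*1e3)
print(tolocal(w((416,344),.080),p)*1e3,tolocal(w((416,394),.036),p)*1e3, tolocal(w((416,390),.08),p)*1e3)
E
```

```text
[0.53811113 0.00093743 0.23976647] 13.737606641567833 [[-0.2, -3.1], [1.7, -3.5], [-0.9, -3.5], [1.1, -2.2], [-3.5, 5.5], [1.7, 6.8]]
(300, 262) [-52.64467038 -13.70699233]
(540, 262) [ 55.88292787 -13.07709136]
(300, 276) [-52.8481988  -20.23283237]
(540, 276) [ 56.18720318 -19.61090854]
(300, 237) [-52.3130256   -2.18745993]
(540, 237) [55.37727846 -1.54334601]
(272, 262) [-65.54821399 -13.70378851]
(560, 262) [ 65.13652299 -12.96918697]
(380, 312) [-16.54241914 -37.06643106]
(540, 312) [ 57.04262598 -36.70118859]
[ -0.23986907 -37.15081938] [  0.17388285 -77.52721499] [ -0.10530853 -57.192941  ]
```

```bash
python3 - <<'E'
from h import *
from scipy.optimize import least_squares
w=lambda u,z:W("w1","wrist",u,160,80,2.5,z)[:2]
obs=[((271,103),.036,(-.065,.055)),((564,103),.036,(.065,.055)),((564.5,238),.036,(.065,-.005)),((271,238),.036,(-.065,-.005)),((218,406),.0375,(-.105,-.088)),((610,408),.0375,(.105,-.088))]
P=np.array([w(u,z) for u,z,l in obs]);L=np.array([l for _,_,l in obs])
r=least_squares(lambda p:(np.array([toworld(l,p) for l in L])-P)[:4].ravel(),[.53,0,.2]);p=r.x
print(p,np.degrees(p[2]),np.round(r.fun.reshape(-1,2)*1e3,1).tolist())
for u in [(300,262),(540,262),(300,276),(540,276),(300,237),(540,237),(540,312)]: print(u,tolocal(w(u,.036),p)*1e3)
print(tolocal(w((416,390),.08),p)*1e3)
print(tolocal(w((218,406),.0375),p)*1e3,tolocal(w((218,406),.012),p)*1e3)
E
```

```text
[0.53781239 0.00403314 0.24622909] 14.107887785167534 [[-0.8, -0.5], [1.0, -0.0], [-1.2, 0.0], [1.0, 0.5]]
(300, 262) [-53.19700515 -16.44163893]
(540, 262) [ 55.33239754 -16.51311942]
(300, 276) [-53.44270309 -22.96602737]
(540, 276) [ 55.59444117 -23.04876656]
(300, 237) [-52.7909214   -4.92449038]
(540, 237) [54.90129643 -4.97634712]
(540, 312) [ 56.3393988  -40.14421796]
[ -0.9397719  -60.26621934]
[-96.76668287 -87.25098806] [-103.94414929  -98.55143842]
```

Request:
send_rows --deltas '[{"hand": 0.3, "offset": [-0.08, -0.02, 0], "yaw": 0.01}, {"hand": 0.3, "offset": [-0.2, -0.05, 0], "yaw": 0.03}, {"hand": 0.3, "offset": [-0.32, -0.08, 0], "yaw": 0.05}, {"hand": 0.3, "offset": [-0.44, -0.12, 0], "yaw": 0.07}, {"hand": 0.3, "offset": [-0.56, -0.16, 0], "yaw": 0.09}, {"hand": 0.3, "offset": [-0.68, -0.2, 0], "yaw": 0.11}, {"hand": 0.3, "offset": [-0.8, -0.24, 0], "yaw": 0.13}, {"hand": 0.3, "offset": [-0.9, -0.28, 0], "yaw": 0.139}, {"hand": 0.3, "offset": [-0.97, -0.3, 0], "yaw": 0.139}, {"hand": 0.3, "offset": [-1, -0.31, 0], "yaw": 0.139}]'

```text
time: 4.2
position: [0.5261, -0.2154, 0.2314]
tool_rot: [[0.192, 0.981, -0.0], [0.981, -0.192, -0.0], [-0.0, 0.0, -1.0]]
wrist_force: [0.6, 0.1, -0.0]
grip_width: 0.652
```

```bash
python3 - <<'E'
from h import *
im,m,s=snap("wrist","w2"); print(s["position"],s["tool_rot"],proj("wrist",[[.5066,-.262,.079],[.5066,-.262,.03]],m))
crop(im,160,80,480,320,2.5,"pics/w2c.png")
E
```

```text
[ 0.52605057 -0.21535835  0.2313636 ] [[ 1.91826968e-01  9.81428759e-01 -6.83384393e-05]
 [ 9.81428695e-01 -1.91826980e-01 -3.56589877e-04]
 [-3.63076717e-04  1.33424973e-06 -9.99999934e-01]] [[314.9920695  232.53355811]
 [316.24127934 216.91778947]]
```

View pics/w2c.png

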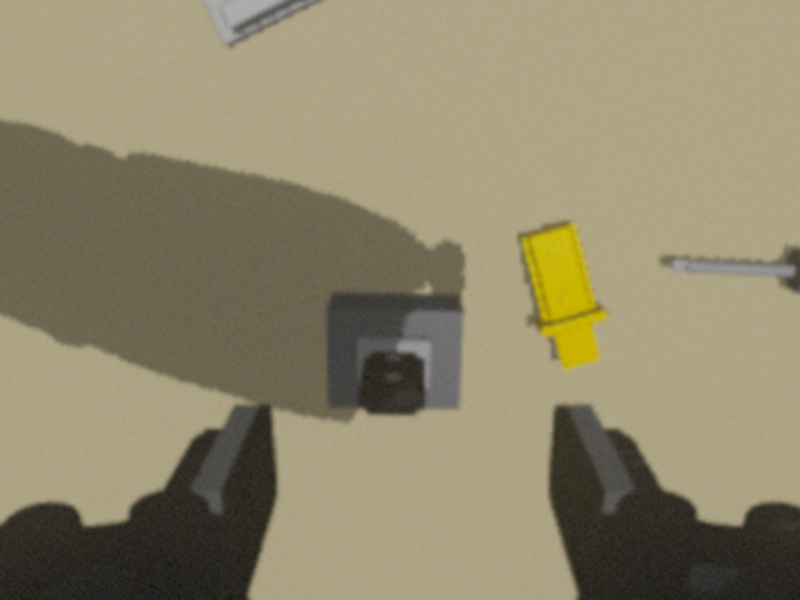

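```bash
python3 - <<'E'
from h import *
from scipy.optimize import least_squares
w=lambda u,z:W("w2","wrist",u,160,80,2.5,z)[:2]
P=np.array([w(u,.03) for u in [(329,309),(462,309),(460,409),(331,409)]]);L=np.array([(-.032,.025),(.032,.025),(.032,-.025),(-.032,-.025)])
r=least_squares(lambda p:(np.array([toworld(l,p) for l in L])-P).ravel(),[.5,-.26,-.2]);p=r.x
print(p,np.degrees(p[2]),np.round(r.fun.reshape(-1,2)*1e3,1).tolist())
for n,u,z in [("collarL",(357,339),.035),("collarR",(432,339),.035),("handle near foot L",(363,352),.035),("R",(421,352),.035),("top far L",(363,413),.079),("top far R",(422,413),.079),("top near",(392,378),.079)]: 
    q=w(u,z); print(n,q,tolocal(q,p)*1e3)
E
```

```text
[ 0.50672135 -0.27088108 -0.19483986] -11.163501743421458 [[-1.2, -0.1], [0.8, -0.7], [0.8, 0.1], [-0.3, 0.6]]
collarL [ 0.49180749 -0.25534878] [-17.63886077  12.350943  ]
collarR [ 0.52595851 -0.26198586] [17.15097184 12.4514104 ]
handle near foot L [ 0.49319421 -0.26214637] [-14.96230557   5.95045976]
R [ 0.51975035 -0.26729535] [12.0882525   6.04041661]
top far L [ 0.49339402 -0.27371507] [-12.52646418  -5.36066018]
top far R [ 0.51761258 -0.27837222] [12.13551018 -5.24074923]
top near [ 0.50848624 -0.26051942] [-0.27461557 10.50730455]
```

Request:
send_rows --deltas '[{"hand": 0.3, "offset": [-0.06, -0.01, 0], "yaw": 0}, {"hand": 0.3, "offset": [-0.16, -0.03, 0.05], "yaw": 0}, {"hand": 0.3, "offset": [-0.23, -0.04, 0.15], "yaw": 0}, {"hand": 0.3, "offset": [-0.28, -0.043, 0.27], "yaw": 0}, {"hand": 0.3, "offset": [-0.29, -0.043, 0.39], "yaw": 0}, {"hand": 0.3, "offset": [-0.29, -0.043, 0.5], "yaw": 0}, {"hand": 0.3, "offset": [-0.29, -0.043, 0.59], "yaw": 0}, {"hand": 0.3, "offset": [-0.29, -0.043, 0.64], "yaw": 0}, {"hand": 0.3, "offset": [-0.29, -0.043, 0.65], "yaw": 0}, {"hand": 0.3, "offset": [-0.29, -0.043, 0.65], "yaw": 0}]'

```text
time: 5.25
position: [0.5069, -0.2696, 0.1018]
tool_rot: [[0.191, 0.982, 0.0], [0.982, -0.191, -0.0], [-0.0, 0.0, -1.0]]
wrist_force: [0.6, 1.1, -0.2]
grip_width: 0.649
```

```bash
python3 - <<'E'
from h import *
im,m,s=snap("wrist","w3"); print(s["position"],s["wrist_force"],proj("wrist",[[.5066,-.2706,.079],[.5066,-.2706,.03]],m))
crop(im,160,120,480,360,2.5,"pics/w3c.png")
E
```

```text
[ 0.50691947 -0.26957106  0.10175584] [ 0.6178138   1.14955573 -0.21913727] [[324.69420771 239.05360481]
 [324.70354138 212.58183658]]
```

View pics/w3c.png

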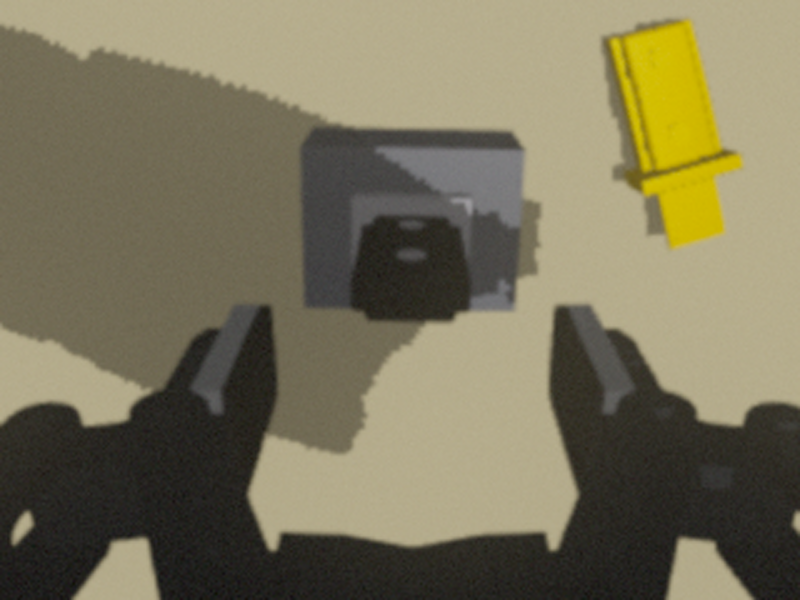

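Request:
send_rows --deltas '[{"hand": 0.3, "offset": [-0.005, 0, 0.05], "yaw": 0}, {"hand": 0.3, "offset": [-0.005, 0, 0.13], "yaw": 0}, {"hand": 0.3, "offset": [-0.005, 0, 0.21], "yaw": 0}, {"hand": 0.3, "offset": [-0.005, 0, 0.27], "yaw": 0}, {"hand": 0.3, "offset": [-0.005, 0, 0.3], "yaw": 0}, {"hand": 0.3, "offset": [-0.005, 0, 0.31], "yaw": 0}, {"hand": 0, "offset": [-0.005, 0, 0.31], "yaw": 0}, {"hand": -0.5, "offset": [-0.005, 0, 0.31], "yaw": 0}, {"hand": -1, "offset": [-0.005, 0, 0.31], "yaw": 0}, {"hand": -1, "offset": [-0.005, 0, 0.31], "yaw": 0}]'

```text
time: 6.3
position: [0.5069, -0.2707, 0.04]
tool_rot: [[0.191, 0.982, 0.001], [0.982, -0.191, -0.001], [-0.0, 0.001, -1.0]]
wrist_force: [-0.9, 0.6, 7.2]
grip_width: 0.319
```

```bash
python3 - <<'E'
from h import *
im,m,s=snap("wrist","w4"); print(s["position"],s["wrist_force"],s["grip_width"])
crop(im,160,120,480,360,2.5,"pics/w4c.png")
E
```

```text
[ 0.5068852  -0.27069267  0.04002843] [-0.90666868  0.57383577  7.17325341] 0.31869033075895303
```

View pics/w4c.png

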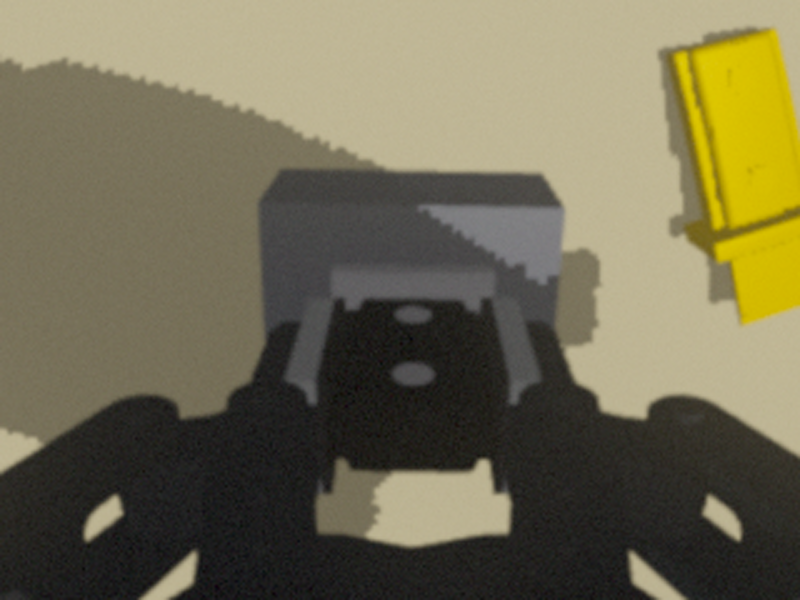

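```bash
python3 - <<'E'
from h import *
m,s=pickle.load(open("pics/w4.pkl","rb"));R=s["tool_rot"];p=s["position"]
for n,u,z in [("collar top edge L",(331,267),.035),("R",(495,267),.035),("collar bottom edge?",(331,205),.03),("handle foot L",(345,300),.035),("stand L",(261,205),.03),("stand R",(563,205),.03),("handle top far",(410,470),.079)]:
    q=W("w4","wrist",u,160,120,2.5,z); print(n,q,(R.T@(q-p))*1e3)
E
```

```text
collar top edge L [ 0.49290001 -0.25425467  0.035     ] [ 13.45928489 -16.87778248   5.00665323]
R [ 0.52597757 -0.26070738  0.035     ] [13.45669813 16.82327801  5.04027936]
collar bottom edge? [ 0.49504174 -0.24263862  0.03      ] [ 25.27233433 -17.00386676  10.00219778]
handle foot L [ 0.49411267 -0.26199843  0.035     ] [  6.09077481 -14.20543798   5.01202198]
stand L [ 0.48053815 -0.23981717  0.03      ] [ 25.26573489 -31.77932673   9.98745801]
stand R [ 0.5424511 -0.2518895  0.03     ] [25.26631822 31.29959282 10.05039468]
handle top far [ 0.50531048 -0.27587554  0.079     ] [ -5.40273886  -0.51476016 -38.97012774]
```

Request:
send_rows --deltas '[{"hand": -1, "offset": [0, 0, -0.03], "yaw": 0}, {"hand": -1, "offset": [0, 0, -0.09], "yaw": 0}, {"hand": -1, "offset": [0, 0, -0.17], "yaw": 0}, {"hand": -1, "offset": [0, 0, -0.25], "yaw": 0}, {"hand": -1, "offset": [0.03, 0, -0.33], "yaw": 0}, {"hand": -1, "offset": [0.1, 0, -0.41], "yaw": -0.01}, {"hand": -1, "offset": [0.2, 0, -0.47], "yaw": -0.03}, {"hand": -1, "offset": [0.31, 0, -0.5], "yaw": -0.05}, {"hand": -1, "offset": [0.42, -0.01, -0.5], "yaw": -0.08}, {"hand": -1, "offset": [0.53, -0.02, -0.5], "yaw": -0.11}]'

```text
time: 7.35
position: [0.5232, -0.1639, 0.1404]
tool_rot: [[-0.158, 0.987, 0.001], [0.987, 0.158, -0.0], [-0.0, 0.001, -1.0]]
wrist_force: [0.3, 0.7, -1.7]
grip_width: 0.319
```

```bash
python3 - <<'E'
from h import *
im,m,s=snap("wrist","w5"); print(s["position"],s["tool_rot"],s["wrist_force"],s["grip_width"])
p=[0.53781,0.00403,0.24623]
R=s["tool_rot"];d=np.r_[toworld((0,-.0102),p),.075]-s["position"]
print(R.T@d/0.2, (14.108-np.degrees(np.arctan2(R[1,1],R[0,1])))/180)
crop(im,160,120,480,360,2.5,"pics/w5c.png")
E
```

```text
[ 0.52323008 -0.16392181  0.14043144] [[-1.58398778e-01  9.87374852e-01  8.53497483e-04]
 [ 9.87375189e-01  1.58398933e-01 -1.17892261e-04]
 [-2.51596945e-04  8.24048249e-04 -9.99999629e-01]] [ 0.27939419  0.7267349  -1.69869417] 0.31897000311494833
[0.76688598 0.20916617 0.32713674] 0.02774455597751921
```

View pics/w5c.png

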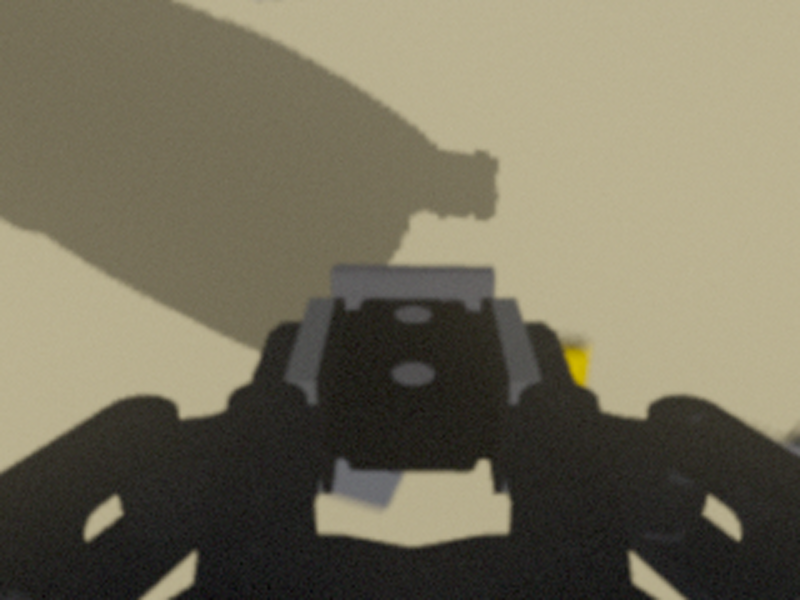

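Request:
send_rows --deltas '[{"hand": -1, "offset": [0.1, 0.03, 0], "yaw": -0.005}, {"hand": -1, "offset": [0.23, 0.07, 0], "yaw": -0.01}, {"hand": -1, "offset": [0.37, 0.11, 0], "yaw": -0.02}, {"hand": -1, "offset": [0.51, 0.15, 0], "yaw": -0.028}, {"hand": -1, "offset": [0.64, 0.18, 0], "yaw": -0.028}, {"hand": -1, "offset": [0.73, 0.2, 0], "yaw": -0.028}, {"hand": -1, "offset": [0.76, 0.208, 0.06], "yaw": -0.028}, {"hand": -1, "offset": [0.767, 0.209, 0.15], "yaw": -0.028}, {"hand": -1, "offset": [0.767, 0.209, 0.22], "yaw": -0.028}, {"hand": -1, "offset": [0.767, 0.209, 0.25], "yaw": -0.028}]'

```text
time: 8.4
position: [0.5402, -0.008, 0.0882]
tool_rot: [[-0.239, 0.971, -0.002], [0.971, 0.239, -0.0], [0.0, -0.002, -1.0]]
wrist_force: [-0.8, 0.5, -1.0]
grip_width: 0.312
```

```bash
python3 - <<'E'
from h import *
im,m,s=snap("wrist","w6"); print(s["position"],s["tool_rot"],s["wrist_force"],s["grip_width"])
crop(im,160,60,480,300,2.5,"pics/w6c.png")
im,m,s=snap("scene","s6")
crop(im,240,140,390,250,5,"pics/s6c.png")
E
```

```text
[ 0.54023451 -0.00795893  0.08816787] [[-2.38936930e-01  9.71033661e-01 -1.66515700e-03]
 [ 9.71035083e-01  2.38936760e-01 -3.03394252e-04]
 [ 1.03261186e-04 -1.68941795e-03 -9.99998568e-01]] [-0.78283816  0.45610809 -0.99427705] 0.3122466206127616
```

View pics/w6c.png

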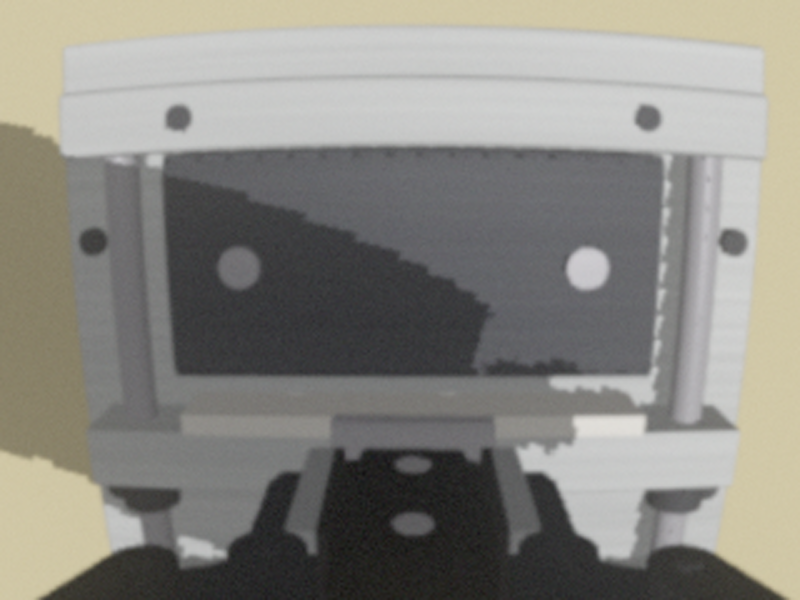

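View pics/s6c.png

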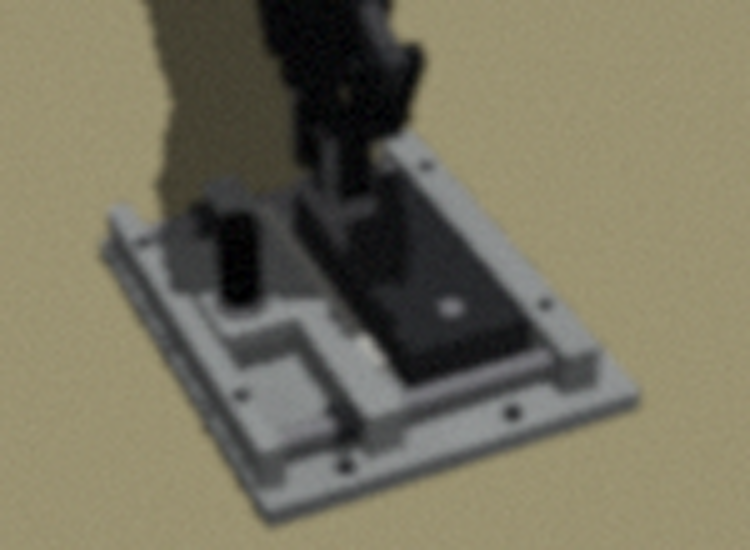

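```bash
python3 - <<'E'
from h import *
m,s=pickle.load(open("pics/w6.pkl","rb"));R=s["tool_rot"];p=s["position"]
for n,u,z in [("block L",(176,375),.036),("block R",(651,375),.036),("strip L",(183,415),.036),("strip R",(644,415),.036),("bar L",(183,437),.036),("bar R",(644,437),.036),("collar",(412,417),p[2]-.005),("back L",(163,153),.036)]:
    q=W("w6","wrist",u,160,60,2.5,z); print(n,(R.T@(q-p))*1e3)
E
```

```text
block L [  7.19922237 -64.91276955  52.27835106]
block R [ 7.31398982 65.08105221 52.0587487 ]
strip L [ -4.48263605 -63.99000058  52.27558583]
strip R [-4.35788282 64.17247794 52.05907841]
bar L [-11.11559775 -64.67366688  52.2760559 ]
bar R [-10.98286     64.86287974  52.05722793]
collar [13.56428594 -0.22954608  5.00179563]
back L [ 67.28343414 -64.657924    52.28412489]
```

Request:
send_rows --deltas '[{"hand": -1, "offset": [-0.005, 0, 0], "yaw": 0}, {"hand": -1, "offset": [-0.005, 0, 0.02], "yaw": 0}, {"hand": -1, "offset": [-0.005, 0, 0.05], "yaw": 0}, {"hand": -1, "offset": [-0.005, 0, 0.08], "yaw": 0}, {"hand": -1, "offset": [-0.005, 0, 0.11], "yaw": 0}, {"hand": -1, "offset": [-0.005, 0, 0.14], "yaw": 0}, {"hand": -1, "offset": [-0.005, 0, 0.165], "yaw": 0}, {"hand": -1, "offset": [-0.005, 0, 0.185], "yaw": 0}, {"hand": -1, "offset": [-0.005, 0, 0.2], "yaw": 0}, {"hand": -1, "offset": [-0.005, 0, 0.21], "yaw": 0}]'

```text
time: 9.5
position: [0.5411, -0.0087, 0.0471]
tool_rot: [[-0.239, 0.971, -0.0], [0.971, 0.239, -0.0], [-0.0, -0.0, -1.0]]
wrist_force: [-0.1, -1.1, -0.9]
grip_width: 0.316
```

```bash
python3 - <<'E'
from h import *
im,m,s=snap("wrist","w7"); print(s["position"],s["wrist_force"],s["wrist_torque"],s["grip_width"])
crop(im,160,60,480,300,2.5,"pics/w7c.png")
E
```

```text
[ 0.54110192 -0.00871798  0.04707883] [-0.06962267 -1.07942993 -0.90502034] [-0.08664615  0.05359669 -0.0208533 ] 0.31593543748024977
```

View pics/w7c.png

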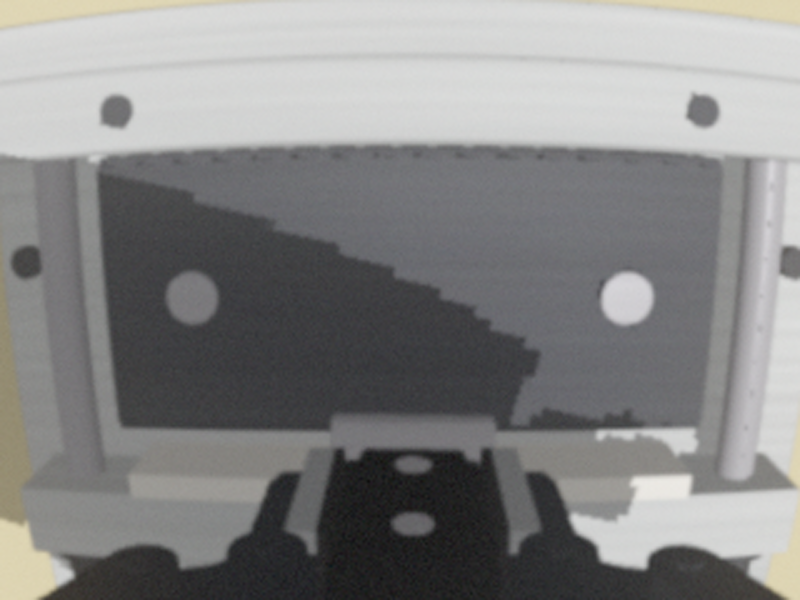

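Request:
send_rows --deltas '[{"hand": -1, "offset": [0, 0, 0.003], "yaw": 0}, {"hand": -1, "offset": [0, 0, 0.006], "yaw": 0}, {"hand": -1, "offset": [0, 0, 0.007], "yaw": 0}, {"hand": -0.5, "offset": [0, 0, 0.007], "yaw": 0}, {"hand": -0.2, "offset": [0, 0, 0.007], "yaw": 0}, {"hand": 0.1, "offset": [0, 0, 0.007], "yaw": 0}, {"hand": 0.3, "offset": [0, 0, 0.007], "yaw": 0}, {"hand": 0.3, "offset": [0, 0, 0.007], "yaw": 0}, {"hand": 0.3, "offset": [0, 0, 0], "yaw": 0}, {"hand": 0.3, "offset": [0, 0, 0], "yaw": 0}]'

```text
time: 10.55
position: [0.5412, -0.0087, 0.0475]
tool_rot: [[-0.239, 0.971, 0.0], [0.971, 0.239, -0.0], [-0.0, 0.0, -1.0]]
wrist_force: [0.0, -0.1, 0.3]
grip_width: 0.648
```

```bash
python3 - <<'E'
from h import *
im,m,s=snap("wrist","w8"); print(s["position"],s["wrist_force"],s["wrist_torque"],s["grip_width"])
crop(im,160,60,480,300,2.5,"pics/w8c.png")
E
```

```text
[ 0.54119184 -0.00872899  0.04748192] [ 0.03980123 -0.1439755   0.25609227] [ 0.00160196 -0.0338082   0.02073599] 0.647712905753394
```

View pics/w8c.png

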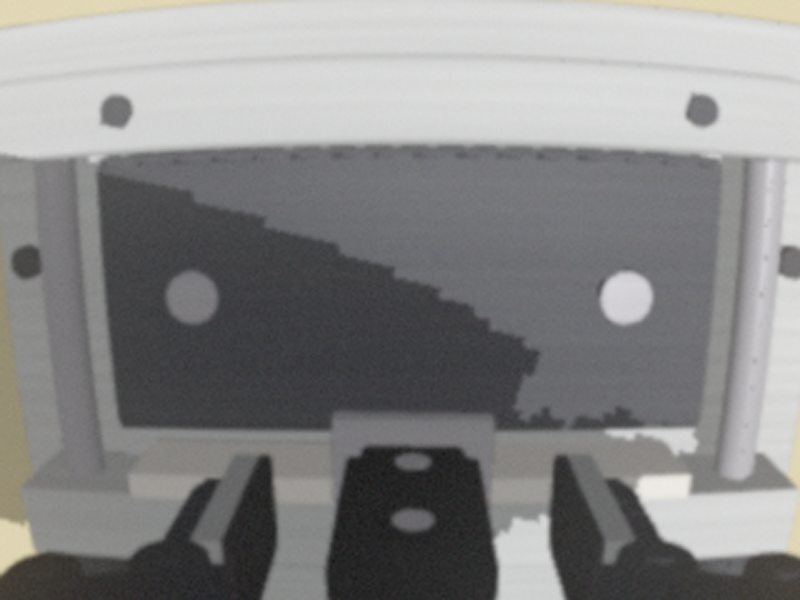

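Request:
send_rows --deltas '[{"hand": 0.3, "offset": [-0.02, 0, 0], "yaw": 0}, {"hand": 0.3, "offset": [-0.06, 0, 0], "yaw": 0}, {"hand": 0.3, "offset": [-0.11, -0.001, 0], "yaw": 0}, {"hand": 0.3, "offset": [-0.16, -0.002, 0], "yaw": 0}, {"hand": 0.3, "offset": [-0.2, -0.003, 0], "yaw": 0}, {"hand": 0.3, "offset": [-0.22, -0.003, 0], "yaw": 0}, {"hand": 0.3, "offset": [-0.23, -0.003, 0], "yaw": 0}, {"hand": 0.3, "offset": [-0.23, -0.003, 0], "yaw": 0}, {"hand": 0.1, "offset": [-0.23, -0.003, 0], "yaw": 0}, {"hand": -0.2, "offset": [-0.23, -0.003, 0], "yaw": 0}]'

```text
time: 11.6
position: [0.5515, -0.0532, 0.0473]
tool_rot: [[-0.239, 0.971, -0.0], [0.971, 0.239, 0.0], [0.0, -0.0, -1.0]]
wrist_force: [0.6, -0.5, -0.1]
grip_width: 0.409
```

```bash
python3 - <<'E'
from h import *
im,m,s=snap("wrist","w9"); print(s["position"],s["wrist_force"],s["wrist_torque"],s["grip_width"])
crop(im,160,60,480,300,2.5,"pics/w9c.png")
E
```

```text
[ 0.55148682 -0.0531653   0.04731459] [ 0.56610924 -0.5135452  -0.07488059] [ 0.03467955 -0.02735056  0.02360649] 0.40855007457617576
```

View pics/w9c.png

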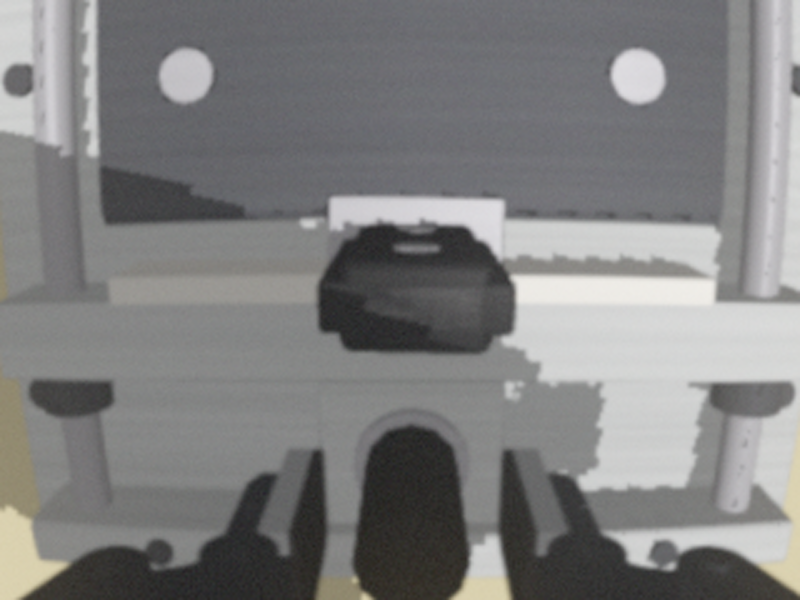

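Request:
send_rows --deltas '[{"hand": -0.5, "offset": [0, 0, 0], "yaw": 0}, {"hand": -0.7, "offset": [0, 0, 0], "yaw": 0}, {"hand": -1, "offset": [0, 0, 0], "yaw": 0}, {"hand": -1, "offset": [0, 0, 0], "yaw": 0}, {"hand": -1, "offset": [0, 0, 0], "yaw": 0}, {"hand": -1, "offset": [0.002, 0, 0], "yaw": 0}, {"hand": -1, "offset": [0.004, 0, 0], "yaw": 0}, {"hand": -1, "offset": [0.006, 0, 0], "yaw": 0}, {"hand": -1, "offset": [0.008, 0, 0], "yaw": 0}, {"hand": -1, "offset": [0.01, 0, 0], "yaw": 0}]'

```text
time: 12.65
position: [0.5513, -0.0533, 0.0475]
tool_rot: [[-0.237, 0.971, 0.001], [0.971, 0.237, -0.002], [-0.003, 0.0, -1.0]]
wrist_force: [1.1, -11.6, 3.0]
grip_width: 0.22
```

```bash
cat > f.py <<'E'
from h import *
im,m,s=snap("wrist",__import__('sys').argv[1])
R=s["tool_rot"];p=[0.53781,0.00403,0.24623]
print("nest TCP mm",tolocal(s["position"],p)*1e3,s["position"][2],"F tool",R.T@s["wrist_force"],"T",R.T@s["wrist_torque"],s["grip_width"],s["time"])
crop(im,160,60,480,300,2.5,f"pics/{__import__('sys').argv[1]}c.png")
E
python3 f.py w10
```

```text
nest TCP mm [ -0.8691744  -58.92240279] 0.04750435551618043 F tool [-11.52158     -1.72051474  -2.92445479] T [ 0.4754328  -2.526747   -0.05650285] 0.2198784477715001 12.65
```

View pics/w10c.png

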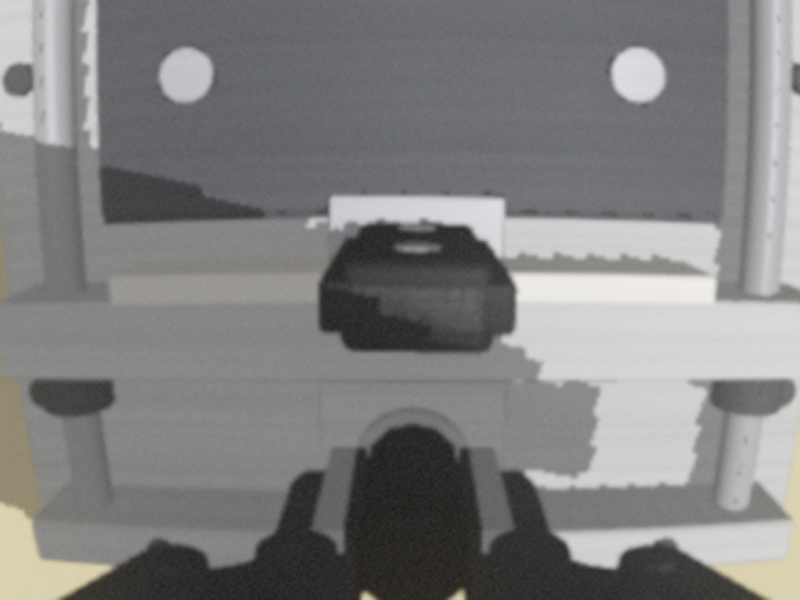

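Request:
send_rows --deltas '[{"hand": -1, "offset": [0.003, 0, 0], "yaw": 0}, {"hand": -1, "offset": [0.006, 0, 0], "yaw": 0}, {"hand": -1, "offset": [0.009, 0, 0], "yaw": 0}, {"hand": -1, "offset": [0.012, 0, 0], "yaw": 0}, {"hand": -1, "offset": [0.015, 0, 0], "yaw": 0}, {"hand": -1, "offset": [0.018, 0, 0], "yaw": 0}, {"hand": -1, "offset": [0.021, 0, 0], "yaw": 0}, {"hand": -1, "offset": [0.024, 0, 0], "yaw": 0}, {"hand": -1, "offset": [0.027, 0, 0], "yaw": 0}, {"hand": -1, "offset": [0.03, 0, 0], "yaw": 0}]'

```text
time: 13.7
position: [0.55, -0.0477, 0.0475]
tool_rot: [[-0.237, 0.971, 0.001], [0.971, 0.237, -0.003], [-0.003, 0.001, -1.0]]
wrist_force: [1.4, -13.8, 2.6]
grip_width: 0.218
```

```bash
python3 f.py w11
```

```text
nest TCP mm [ -0.82419697 -53.18285152] 0.04753216535640052 F tool [-13.71659322  -1.93014011  -2.52271503] T [ 0.52064972 -2.48145873 -0.01188393] 0.2179021397548997 13.7
```

View pics/w11c.png

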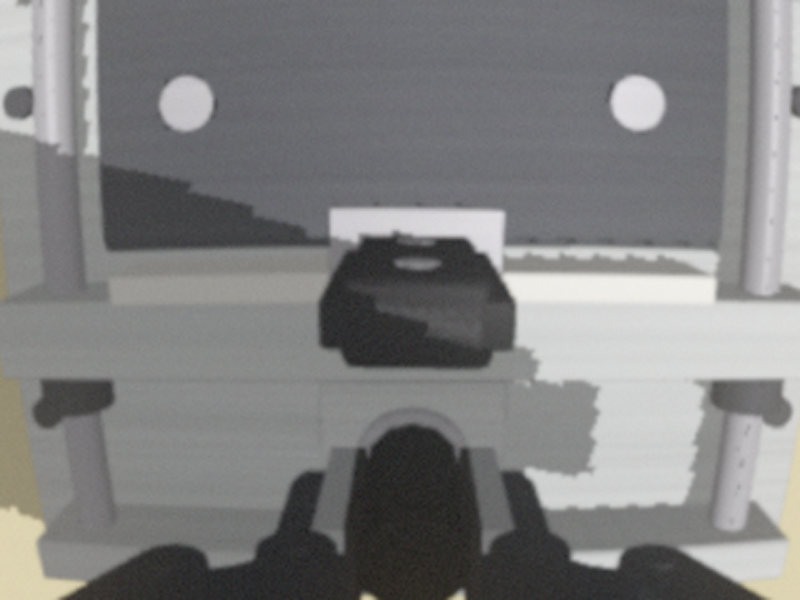

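Request:
send_rows --deltas '[{"hand": -1, "offset": [0.001, 0, 0], "yaw": 0}, {"hand": -1, "offset": [0.002, 0, 0], "yaw": 0}, {"hand": -1, "offset": [0.003, 0, 0], "yaw": 0}, {"hand": -1, "offset": [0.004, 0, 0], "yaw": 0}, {"hand": -1, "offset": [0.005, 0, 0], "yaw": 0}, {"hand": -1, "offset": [0.006, 0, 0], "yaw": 0}, {"hand": -1, "offset": [0.007, 0, 0], "yaw": 0}, {"hand": -1, "offset": [0.008, 0, 0], "yaw": 0}, {"hand": -1, "offset": [0.009, 0, 0], "yaw": 0}, {"hand": -1, "offset": [0.01, 0, 0], "yaw": 0}]'

```text
time: 14.75
position: [0.5495, -0.0458, 0.0475]
tool_rot: [[-0.237, 0.971, 0.001], [0.971, 0.237, -0.003], [-0.003, 0.0, -1.0]]
wrist_force: [0.9, -12.7, 3.1]
grip_width: 0.213
```

```bash
python3 f.py w12
```

```text
nest TCP mm [ -0.82761761 -51.17313581] 0.047503673037683616 F tool [-12.5994541   -2.16875096  -3.08784133] T [ 0.53911853 -2.45733798 -0.06483805] 0.21341336911945905 14.75
```

View pics/w12c.png

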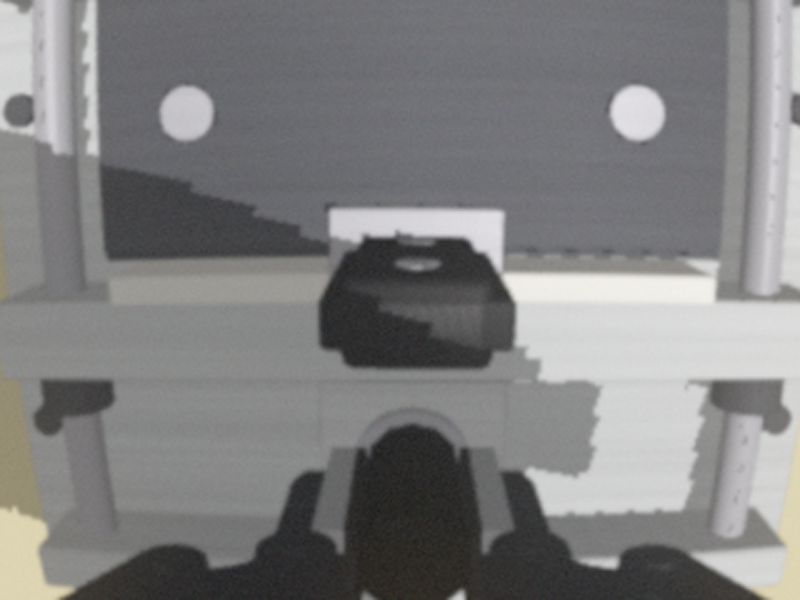

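```bash
python3 - <<'E'
from h import *
for nm,b,st in [("w9",221,275),("w11",248,275),("w12",258.5,275.5)]:
    m,s=pickle.load(open(f"pics/{nm}.pkl","rb"));R=s["tool_rot"];p=s["position"]
    print(nm,[(R.T@(W(nm,"wrist",(u,v),160,60,2.5,.036)-p))[0]*1e3 for u,v in [(200,b),(620,b),(200,st),(620,st)]])
E
```

```text
w9 [np.float64(53.54647009803877), np.float64(53.535501181471176), np.float64(42.256937387114476), np.float64(42.26412625644154)]
w11 [np.float64(47.91252264508998), np.float64(47.90047396616996), np.float64(42.233805922572806), np.float64(42.22904918302172)]
w12 [np.float64(45.698997668900866), np.float64(45.69188199443543), np.float64(42.114845021913865), np.float64(42.1123650434823)]
```

Request:
send_rows --deltas '[{"hand": -1, "offset": [0.0003, 0, 0], "yaw": 0}, {"hand": -1, "offset": [0.0006, 0, 0], "yaw": 0}, {"hand": -1, "offset": [0.0009, 0, 0], "yaw": 0}, {"hand": -1, "offset": [0.0012, 0, 0], "yaw": 0}, {"hand": -1, "offset": [0.0015, 0, 0], "yaw": 0}, {"hand": -1, "offset": [0.0018, 0, 0], "yaw": 0}, {"hand": -1, "offset": [0.0021, 0, 0], "yaw": 0}, {"hand": -1, "offset": [0.0024, 0, 0], "yaw": 0}, {"hand": -1, "offset": [0.0027, 0, 0], "yaw": 0}, {"hand": -1, "offset": [0.003, 0, 0], "yaw": 0}]'

```text
time: 15.8
position: [0.5494, -0.0453, 0.0475]
tool_rot: [[-0.237, 0.971, 0.001], [0.971, 0.237, -0.003], [-0.003, 0.0, -1.0]]
wrist_force: [1.5, -13.2, 3.2]
grip_width: 0.214
```

```bash
python3 f.py w13
```

```text
nest TCP mm [ -0.82435429 -50.62520425] 0.047503679347403266 F tool [-13.18890098  -1.69343638  -3.11954995] T [ 0.54522086 -2.64391862 -0.03209732] 0.2135220099220028 15.8
```

Request:
send_rows --deltas '[{"hand": -1, "offset": [0.0003, 0, 0], "yaw": 0}, {"hand": -1, "offset": [0.0005, 0, 0], "yaw": 0}, {"hand": -1, "offset": [0.0008, 0, 0], "yaw": 0}, {"hand": -1, "offset": [0.001, 0, 0], "yaw": 0}, {"hand": -1, "offset": [0.0013, 0, 0], "yaw": 0}, {"hand": -1, "offset": [0.0015, 0, 0], "yaw": 0}, {"hand": -1, "offset": [0.0018, 0, 0], "yaw": 0}, {"hand": -1, "offset": [0.002, 0, 0], "yaw": 0}, {"hand": -1, "offset": [0.0023, 0, 0], "yaw": 0}, {"hand": -1, "offset": [0.0025, 0, 0], "yaw": 0}]'

```text
time: 16.85
position: [0.5493, -0.0451, 0.0475]
tool_rot: [[-0.237, 0.972, 0.001], [0.972, 0.237, -0.003], [-0.003, 0.001, -1.0]]
wrist_force: [1.5, -15.0, 2.4]
grip_width: 0.214
```

```bash
python3 f.py w14
```

```text
nest TCP mm [ -0.8205644 -50.4203139] 0.04749925724604412 F tool [-14.94477423  -2.09683275  -2.32174645] T [ 0.49057845 -2.87916994 -0.07752693] 0.21449823845520305 16.85
```

View pics/w14c.png

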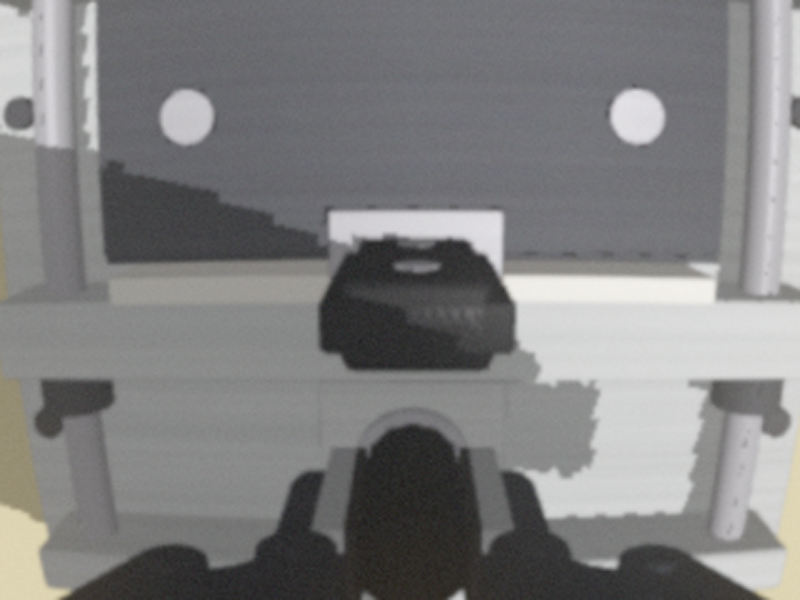

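Request:
send_rows --deltas '[{"hand": -1, "offset": [0.0003, 0, 0], "yaw": 0}, {"hand": -1, "offset": [0.0006, 0, 0], "yaw": 0}, {"hand": -1, "offset": [0.0009, 0, 0], "yaw": 0}, {"hand": -1, "offset": [0.0012, 0, 0], "yaw": 0}, {"hand": -1, "offset": [0.0015, 0, 0], "yaw": 0}, {"hand": -1, "offset": [0.0018, 0, 0], "yaw": 0}, {"hand": -1, "offset": [0.0021, 0, 0], "yaw": 0}, {"hand": -1, "offset": [0.0023, 0, 0], "yaw": 0}, {"hand": -1, "offset": [0.0023, 0, 0], "yaw": 0}, {"hand": -1, "offset": [0.0023, 0, 0], "yaw": 0}]'

```text
time: 17.9
position: [0.5493, -0.0449, 0.0475]
tool_rot: [[-0.237, 0.972, 0.002], [0.972, 0.237, -0.003], [-0.004, 0.001, -1.0]]
wrist_force: [3.0, -16.3, 1.6]
grip_width: 0.219
```

```bash
python3 f.py w15
```

```text
nest TCP mm [ -0.81816977 -50.20854331] 0.04754777789099812 F tool [-16.51360209  -0.97251196  -1.51762162] T [ 0.49572717 -3.23722891 -0.08466039] 0.21879588187978574 17.9
```

Request:
send_rows --deltas '[{"hand": -1, "offset": [-0.004, 0, 0], "yaw": 0}, {"hand": -1, "offset": [-0.009, 0, 0], "yaw": 0}, {"hand": -1, "offset": [-0.013, 0, 0], "yaw": 0}, {"hand": -1, "offset": [-0.014, 0, 0], "yaw": 0}, {"hand": -1, "offset": [-0.014, 0, 0], "yaw": 0}, {"hand": -0.4, "offset": [-0.014, 0, 0], "yaw": 0}, {"hand": -0.1, "offset": [-0.014, 0, 0], "yaw": 0}, {"hand": 0.2, "offset": [-0.014, 0, 0], "yaw": 0}, {"hand": 0.3, "offset": [-0.014, 0, 0], "yaw": 0}, {"hand": 0.3, "offset": [-0.014, 0, 0], "yaw": 0}]'

```text
time: 18.95
position: [0.5494, -0.045, 0.0473]
tool_rot: [[-0.239, 0.971, -0.0], [0.971, 0.239, -0.0], [-0.0, -0.0, -1.0]]
wrist_force: [-0.3, 0.2, -0.0]
grip_width: 0.648
```

```bash
python3 f.py w16; python3 - <<'E'
from h import *
p=[0.53781,0.00403,0.24623]
m,s=pickle.load(open("pics/w8.pkl","rb"));print(tolocal(s["position"],p)*1e3)
E
```

```text
nest TCP mm [ -0.67222319 -50.33764484] 0.047292823272920115 F tool [ 0.29981453 -0.27423075  0.03364326] T [-0.00150624 -0.00046833  0.00601446] 0.6483880355310099 18.95
[  0.16983756 -13.19847831]
```

View pics/w16c.png

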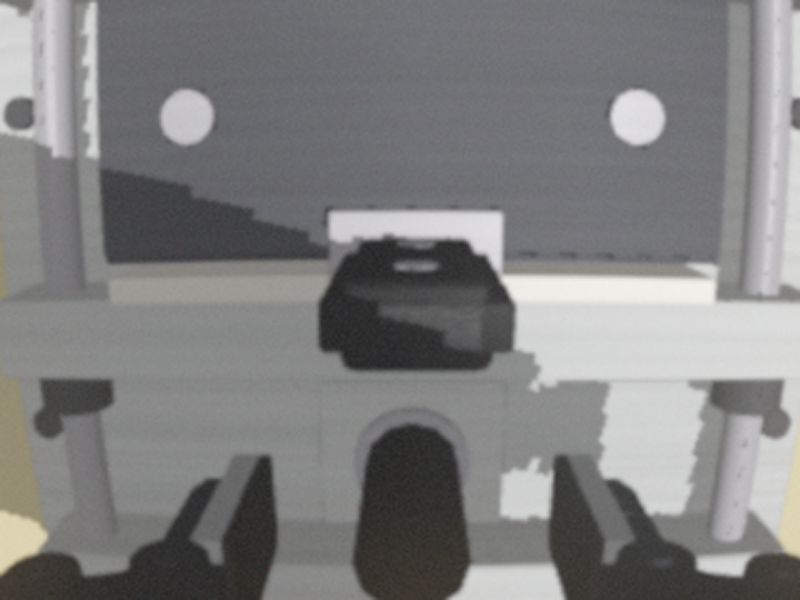

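Request:
send_rows --deltas '[{"hand": 0.3, "offset": [0.02, 0.001, 0], "yaw": 0}, {"hand": 0.3, "offset": [0.06, 0.002, 0], "yaw": 0}, {"hand": 0.3, "offset": [0.11, 0.003, 0], "yaw": 0}, {"hand": 0.3, "offset": [0.15, 0.004, 0], "yaw": 0}, {"hand": 0.3, "offset": [0.19, 0.004, 0], "yaw": 0}, {"hand": 0.3, "offset": [0.21, 0.004, 0], "yaw": 0}, {"hand": 0.3, "offset": [0.215, 0.004, 0], "yaw": 0}, {"hand": 0.3, "offset": [0.215, 0.004, 0], "yaw": 0}, {"hand": 0.3, "offset": [0.215, 0.004, 0], "yaw": 0}, {"hand": 0.2, "offset": [0.215, 0.004, 0], "yaw": 0}]'

```text
time: 20.0
position: [0.54, -0.0034, 0.0473]
tool_rot: [[-0.238, 0.971, -0.0], [0.971, 0.238, -0.0], [-0.0, -0.0, -1.0]]
wrist_force: [-0.2, -0.0, -1.0]
grip_width: 0.599
```

```bash
python3 f.py w17
```

```text
nest TCP mm [ 0.26721421 -7.76063375] 0.04729662276585522 F tool [ 0.04835091 -0.2234965   1.00603097] T [ 0.02975115  0.0577338  -0.03231987] 0.599467944318681 20.0
```

View pics/w17c.png

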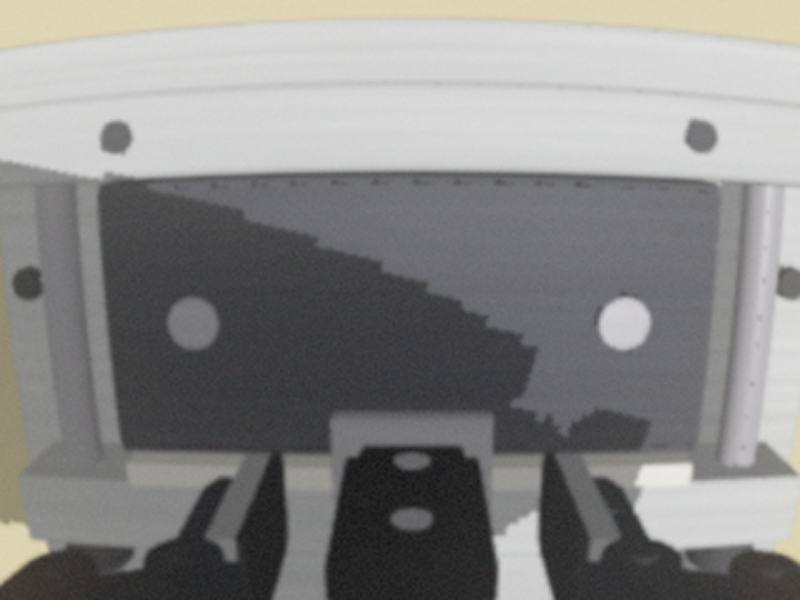

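Request:
send_rows --deltas '[{"hand": 0, "offset": [0, 0, 0], "yaw": 0}, {"hand": -0.2, "offset": [0, 0, 0], "yaw": 0}, {"hand": -0.35, "offset": [0, 0, 0], "yaw": 0}, {"hand": -0.5, "offset": [0, 0, 0], "yaw": 0}, {"hand": -1, "offset": [0, 0, 0], "yaw": 0}, {"hand": -1, "offset": [0, 0, 0], "yaw": 0}, {"hand": -1, "offset": [0, 0, 0], "yaw": 0}, {"hand": -1, "offset": [0, 0, 0], "yaw": 0}, {"hand": -1, "offset": [0, 0, 0], "yaw": 0}, {"hand": -1, "offset": [0, 0, 0], "yaw": 0}]'

```text
time: 21.05
position: [0.5398, -0.0032, 0.0475]
tool_rot: [[-0.239, 0.971, -0.0], [0.971, 0.239, -0.0], [-0.0, -0.0, -1.0]]
wrist_force: [-1.4, -1.0, 5.9]
grip_width: 0.321
```

```bash
python3 f.py w18
```

```text
nest TCP mm [ 0.20250346 -7.4756966 ] 0.04747797814597035 F tool [-0.68555297 -1.57872468 -5.88581033] T [0.50953239 0.03613383 0.04726406] 0.32097584694760867 21.05
```

Request:
send_rows --deltas '[{"hand": -1, "offset": [0, 0, -0.003], "yaw": 0}, {"hand": -1, "offset": [0, 0, -0.006], "yaw": 0}, {"hand": -1, "offset": [0, 0, -0.009], "yaw": 0}, {"hand": -1, "offset": [0, 0, -0.012], "yaw": 0}, {"hand": -1, "offset": [0, 0, -0.015], "yaw": 0}, {"hand": -1, "offset": [0, 0, -0.018], "yaw": 0}, {"hand": -1, "offset": [0, 0, -0.021], "yaw": 0}, {"hand": -1, "offset": [0, 0, -0.024], "yaw": 0}, {"hand": -1, "offset": [0, 0, -0.027], "yaw": 0}, {"hand": -1, "offset": [0, 0, -0.03], "yaw": 0}]'

```text
time: 22.1
position: [0.54, -0.0031, 0.0534]
tool_rot: [[-0.239, 0.971, 0.0], [0.971, 0.239, -0.0], [-0.0, -0.0, -1.0]]
wrist_force: [0.5, -1.0, -7.0]
grip_width: 0.312
```

```bash
python3 f.py w19
```

```text
nest TCP mm [ 0.34965654 -7.4175486 ] 0.053365586406573295 F tool [-1.11502617  0.27609587  7.01059694] T [-0.02084463 -0.25853984 -0.05162364] 0.31242212825575605 22.1
```

Request:
send_rows --deltas '[{"hand": -1, "offset": [0, 0, -0.003], "yaw": 0}, {"hand": -1, "offset": [0, 0, -0.006], "yaw": 0}, {"hand": -1, "offset": [0, 0, -0.009], "yaw": 0}, {"hand": -1, "offset": [0, 0, -0.012], "yaw": 0}, {"hand": -1, "offset": [0, 0, -0.015], "yaw": 0}, {"hand": -1, "offset": [0, 0, -0.018], "yaw": 0}, {"hand": -1, "offset": [0, 0, -0.021], "yaw": 0}, {"hand": -1, "offset": [0, 0, -0.024], "yaw": 0}, {"hand": -1, "offset": [0, 0, -0.027], "yaw": 0}, {"hand": -1, "offset": [0, 0, -0.03], "yaw": 0}]'

```text
time: 23.15
position: [0.5399, -0.0031, 0.0594]
tool_rot: [[-0.239, 0.971, -0.0], [0.971, 0.239, -0.0], [-0.0, -0.0, -1.0]]
wrist_force: [0.6, -0.4, -7.7]
grip_width: 0.316
```

```bash
python3 f.py w20
```

```text
nest TCP mm [ 0.30536836 -7.39501745] 0.05935406519448218 F tool [-0.56109769  0.52161665  7.74969329] T [ 0.05444567 -0.29441705  0.01741022] 0.3161465047793779 23.15
```

Request:
send_rows --deltas '[{"hand": -1, "offset": [0, 0, -0.003], "yaw": 0}, {"hand": -1, "offset": [0, 0, -0.006], "yaw": 0}, {"hand": -1, "offset": [0, 0, -0.009], "yaw": 0}, {"hand": -1, "offset": [0, 0, -0.012], "yaw": 0}, {"hand": -1, "offset": [0, 0, -0.014], "yaw": 0}, {"hand": -1, "offset": [0, 0, -0.016], "yaw": 0}, {"hand": -1, "offset": [0, 0, -0.018], "yaw": 0}, {"hand": -1, "offset": [0, 0, -0.02], "yaw": 0}, {"hand": -1, "offset": [0, 0, -0.022], "yaw": 0}, {"hand": -1, "offset": [0, 0, -0.024], "yaw": 0}]'

```text
time: 24.2
position: [0.5399, -0.0031, 0.0642]
tool_rot: [[-0.239, 0.971, -0.0], [0.971, 0.239, -0.0], [-0.0, -0.0, -1.0]]
wrist_force: [-0.4, -1.1, -5.5]
grip_width: 0.317
```

```bash
python3 f.py w21
```

```text
nest TCP mm [ 0.32456917 -7.38349814] 0.06415096957321226 F tool [-1.00701527 -0.67411673  5.52500328] T [ 0.01609295 -0.2123106   0.01725748] 0.31671684023835295 24.2
```

Request:
send_rows --deltas '[{"hand": -1, "offset": [0, 0, -0.004], "yaw": 0}, {"hand": -1, "offset": [0, 0, -0.008], "yaw": 0}, {"hand": -1, "offset": [0, 0, -0.013], "yaw": 0}, {"hand": -1, "offset": [0, 0, -0.018], "yaw": 0}, {"hand": -1, "offset": [0, 0, -0.024], "yaw": 0}, {"hand": -1, "offset": [0, 0, -0.03], "yaw": 0}, {"hand": -1, "offset": [0, 0, -0.04], "yaw": 0}, {"hand": -1, "offset": [0, 0, -0.06], "yaw": 0}, {"hand": -1, "offset": [0, 0, -0.1], "yaw": 0}, {"hand": -1, "offset": [0, 0, -0.16], "yaw": 0}]'

```text
time: 25.25
position: [0.5398, -0.0031, 0.0967]
tool_rot: [[-0.239, 0.971, -0.001], [0.971, 0.239, -0.0], [0.0, -0.001, -1.0]]
wrist_force: [0.5, 0.1, -0.2]
grip_width: 0.317
```

```bash
python3 f.py w22
```

```text
nest TCP mm [ 0.16929053 -7.38896992] 0.09672800747158794 F tool [-0.04429535  0.49340145  0.15881797] T [ 0.02269118 -0.00127156 -0.00408949] 0.31686521348179153 25.25
```

View pics/w22c.png

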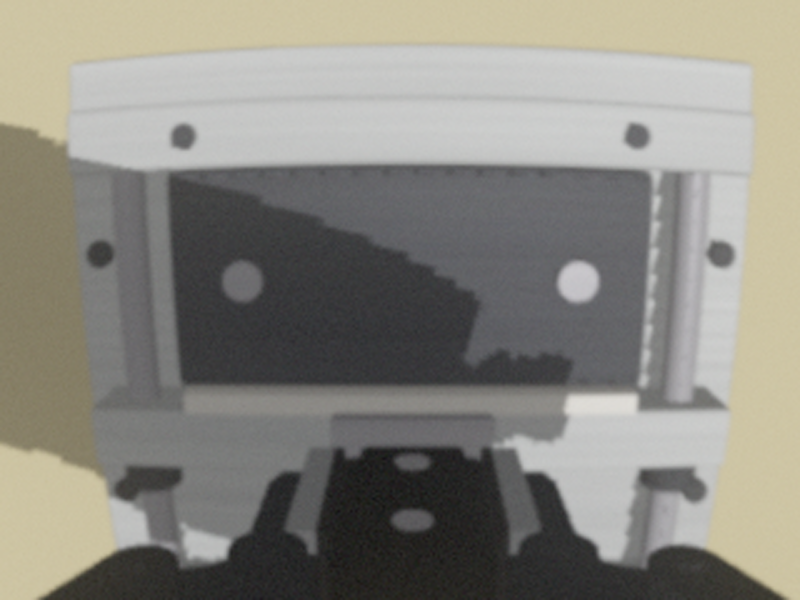

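Request:
send_rows --deltas '[{"hand": -1, "offset": [0, 0, -0.05], "yaw": 0}, {"hand": -1, "offset": [0, 0, -0.13], "yaw": 0}, {"hand": -1, "offset": [-0.03, -0.01, -0.2], "yaw": 0}, {"hand": -1, "offset": [-0.1, -0.03, -0.23], "yaw": 0}, {"hand": -1, "offset": [-0.2, -0.06, -0.23], "yaw": 0.01}, {"hand": -1, "offset": [-0.32, -0.11, -0.23], "yaw": 0.03}, {"hand": -1, "offset": [-0.44, -0.16, -0.23], "yaw": 0.05}, {"hand": -1, "offset": [-0.56, -0.21, -0.23], "yaw": 0.07}, {"hand": -1, "offset": [-0.67, -0.26, -0.23], "yaw": 0.09}, {"hand": -1, "offset": [-0.77, -0.3, -0.23], "yaw": 0.11}]'

```text
time: 26.3
position: [0.5176, -0.1691, 0.1422]
tool_rot: [[0.108, 0.994, -0.0], [0.994, -0.108, -0.0], [-0.0, -0.0, -1.0]]
wrist_force: [0.3, 0.9, -1.8]
grip_width: 0.318
```

```bash
python3 - <<'E'
from h import *
s=ctrl.state();R=s["tool_rot"];print(s["position"],s["grip_width"],s["wrist_force"])
d=np.r_[.5069,-.2707,.09]-s["position"]
print(R.T@d/.2,(-11.1-np.degrees(np.arctan2(R[1,1],R[0,1])))/180)
E
```

```text
[ 0.51759337 -0.16913686  0.14215674] 0.3182543887087629 [ 0.32408752  0.94562508 -1.77183114]
[-0.51049149  0.00188014  0.26103361] -0.027168639593182723
```

Request:
send_rows --deltas '[{"hand": -1, "offset": [-0.09, 0, 0], "yaw": 0.01}, {"hand": -1, "offset": [-0.19, 0, 0], "yaw": 0.02}, {"hand": -1, "offset": [-0.29, 0, 0], "yaw": 0.027}, {"hand": -1, "offset": [-0.38, 0, 0], "yaw": 0.027}, {"hand": -1, "offset": [-0.45, 0.001, 0], "yaw": 0.027}, {"hand": -1, "offset": [-0.49, 0.001, 0.03], "yaw": 0.027}, {"hand": -1, "offset": [-0.5, 0.002, 0.08], "yaw": 0.027}, {"hand": -1, "offset": [-0.5, 0.002, 0.15], "yaw": 0.027}, {"hand": -1, "offset": [-0.5, 0.002, 0.21], "yaw": 0.027}, {"hand": -1, "offset": [-0.5, 0.002, 0.25], "yaw": 0.027}]'

```text
time: 27.3
position: [0.5082, -0.2657, 0.0907]
tool_rot: [[0.188, 0.982, -0.001], [0.982, -0.188, 0.001], [0.001, -0.001, -1.0]]
wrist_force: [0.1, -0.2, -0.7]
grip_width: 0.316
```

```bash
python3 - <<'E'
from h import *
im,m,s=snap("wrist","w23")
crop(im,160,120,480,360,2.5,"pics/w23c.png")
R=s["tool_rot"];print(s["position"],s["grip_width"],s["wrist_force"])
d=np.r_[.5069,-.2707,.041]-s["position"]
print(R.T@d/.2,(-11.1-np.degrees(np.arctan2(R[1,1],R[0,1])))/180)
E
```

```text
[ 0.50815051 -0.26566514  0.09068302] 0.3156098184477597 [ 0.12305616 -0.21812948 -0.67177911]
[-0.02603757 -0.00108496  0.24840243] -0.001590505730411963
```

View pics/w23c.png

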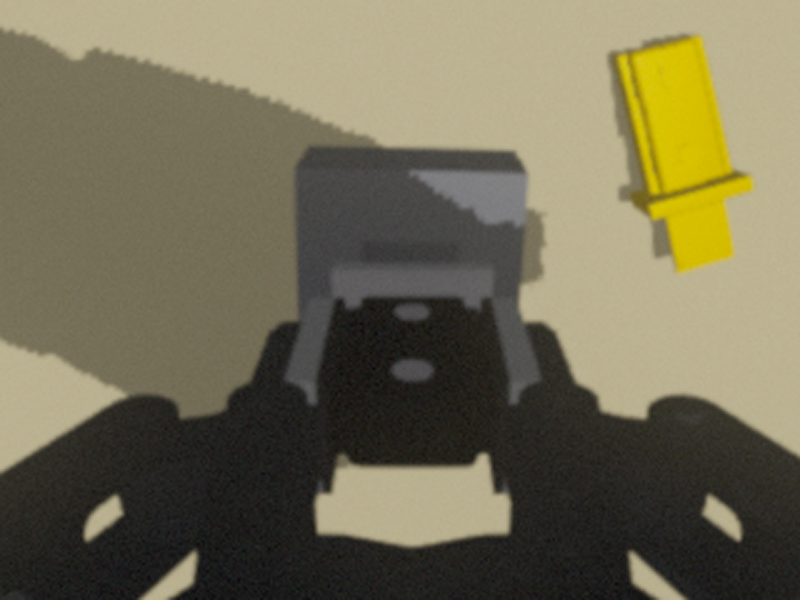

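```bash
python3 - <<'E'
from h import *
m,s=pickle.load(open("pics/w23.pkl","rb"));R=s["tool_rot"];p=s["position"]
for n,u,z in [("slot far edge",(410,243),.03),("slot near edge",(410,262.5),.03),("slot L",(362,252),.03),("slot R",(459,252),.03),("stand L",(298,172),.03),("stand R",(526,172),.03),("collar edge",(412,265),p[2]-.006),("coll L",(331,265),p[2]-.006),("coll R",(494,265),p[2]-.006)]:
    print(n,R.T@(W("w23","wrist",u,160,120,2.5,z)-p)*1e3)
E
```

```text
slot far edge [-0.59813571 -0.81488552 60.68384588]
slot near edge [-6.40189672 -0.81996147 60.68064678]
slot L [ -3.29539742 -14.26411828  60.70040847]
slot R [-3.27092346 12.90178929 60.66395797]
stand L [ 19.79884128 -31.40894239  60.73617838]
stand R [19.83404    30.87225453 60.65259955]
collar edge [13.56793545 -0.20112703  6.00777101]
coll L [ 13.50262022 -16.94432826   6.03020885]
coll R [13.53010612 16.74131096  5.98500876]
```

Request:
send_rows --deltas '[{"hand": -1, "offset": [-0.01, 0, 0], "yaw": 0}, {"hand": -1, "offset": [-0.02, -0.001, 0], "yaw": 0}, {"hand": -1, "offset": [-0.026, -0.002, 0.01], "yaw": 0}, {"hand": -1, "offset": [-0.026, -0.002, 0.03], "yaw": 0}, {"hand": -1, "offset": [-0.026, -0.002, 0.06], "yaw": 0}, {"hand": -1, "offset": [-0.026, -0.002, 0.08], "yaw": 0}, {"hand": -1, "offset": [-0.026, -0.002, 0.1], "yaw": 0}, {"hand": -1, "offset": [-0.026, -0.002, 0.11], "yaw": 0}, {"hand": -1, "offset": [-0.026, -0.002, 0.11], "yaw": 0}, {"hand": -1, "offset": [-0.026, -0.002, 0.11], "yaw": 0}]'

```text
time: 28.35
position: [0.507, -0.2715, 0.0702]
tool_rot: [[0.188, 0.982, 0.0], [0.982, -0.188, -0.0], [-0.0, 0.0, -1.0]]
wrist_force: [0.0, 0.4, -1.5]
grip_width: 0.319
```

```bash
python3 - <<'E'
from h import *
im,m,s=snap("wrist","w24")
crop(im,160,120,480,360,2.5,"pics/w24c.png")
R=s["tool_rot"];print(s["position"],s["grip_width"],s["wrist_force"])
d=np.r_[.5069,-.2707,.0415]-s["position"]
print(R.T@d/.2,(-11.1-np.degrees(np.arctan2(R[1,1],R[0,1])))/180)
E
```

```text
[ 0.50703055 -0.27149055  0.07019682] 0.31864840512546433 [ 0.00195361  0.36526004 -1.46624503]
[ 0.00377603 -0.00139357  0.14348358] -0.00136229086383155
```

View pics/w24c.png

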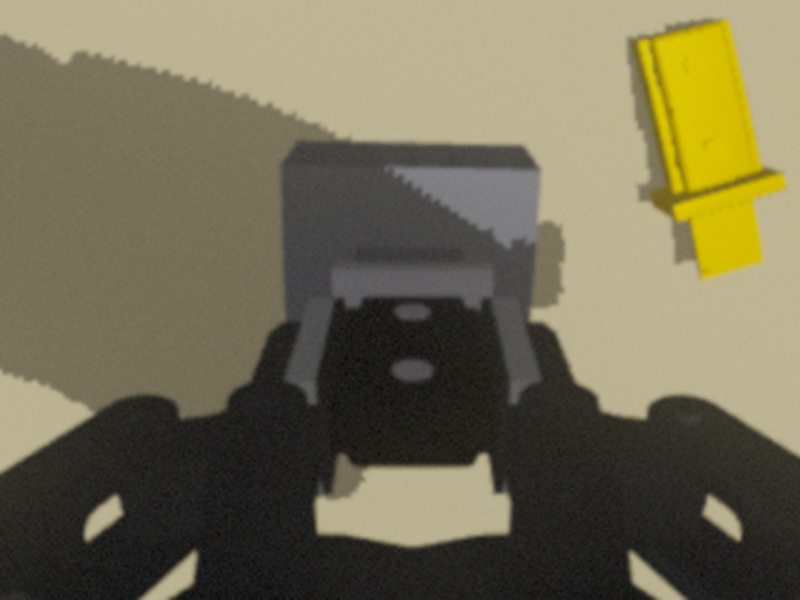

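Request:
send_rows --deltas '[{"hand": -1, "offset": [0.003, -0.001, 0], "yaw": 0.001}, {"hand": -1, "offset": [0.003, -0.001, 0.01], "yaw": 0.001}, {"hand": -1, "offset": [0.003, -0.001, 0.025], "yaw": 0.001}, {"hand": -1, "offset": [0.003, -0.001, 0.04], "yaw": 0.001}, {"hand": -1, "offset": [0.003, -0.001, 0.06], "yaw": 0.001}, {"hand": -1, "offset": [0.003, -0.001, 0.08], "yaw": 0.001}, {"hand": -1, "offset": [0.003, -0.001, 0.1], "yaw": 0.001}, {"hand": -1, "offset": [0.003, -0.001, 0.12], "yaw": 0.001}, {"hand": -1, "offset": [0.003, -0.001, 0.132], "yaw": 0.001}, {"hand": -1, "offset": [0.003, -0.001, 0.138], "yaw": 0.001}]'

```text
time: 29.4
position: [0.5068, -0.2708, 0.0423]
tool_rot: [[0.191, 0.982, -0.0], [0.982, -0.191, -0.0], [-0.0, -0.0, -1.0]]
wrist_force: [0.0, 0.5, -1.0]
grip_width: 0.314
```

```bash
python3 - <<'E'
from h import *
im,m,s=snap("wrist","w25")
crop(im,160,120,480,360,2.5,"pics/w25c.png")
R=s["tool_rot"];print(s["position"],s["grip_width"],s["wrist_force"],s["wrist_torque"])
E
```

```text
[ 0.50683417 -0.27083425  0.04225579] 0.3139950198042917 [ 0.03709557  0.50568053 -0.99059556] [-0.00888864 -0.05553845  0.02058236]
```

View pics/w25c.png

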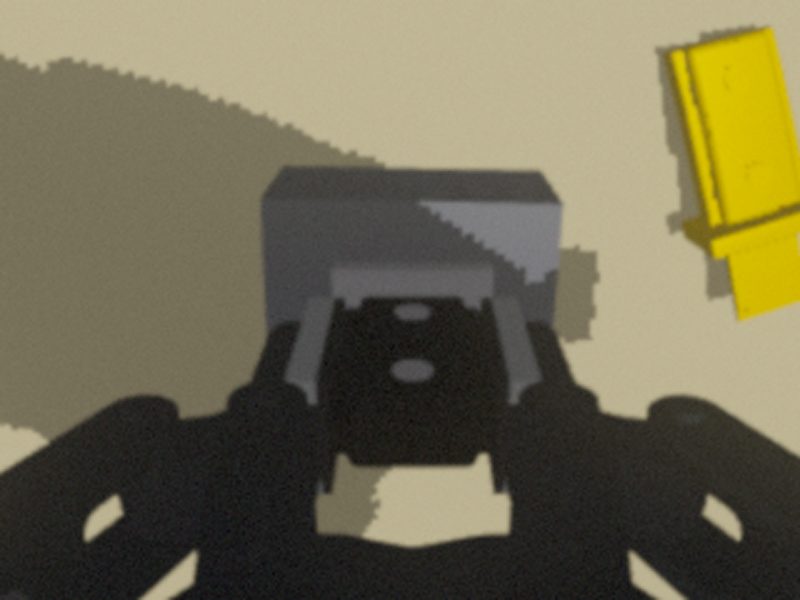

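Request:
send_rows --deltas '[{"hand": -1, "offset": [0, 0, 0.003], "yaw": 0}, {"hand": -1, "offset": [0, 0, 0.006], "yaw": 0}, {"hand": -1, "offset": [0, 0, 0.008], "yaw": 0}, {"hand": -1, "offset": [0, 0, 0.008], "yaw": 0}, {"hand": -0.5, "offset": [0, 0, 0.008], "yaw": 0}, {"hand": -0.2, "offset": [0, 0, 0.008], "yaw": 0}, {"hand": 0.1, "offset": [0, 0, 0.008], "yaw": 0}, {"hand": 0.3, "offset": [0, 0, 0.008], "yaw": 0}, {"hand": 0.3, "offset": [0, 0, 0.008], "yaw": 0}, {"hand": 0.3, "offset": [0, 0, 0], "yaw": 0}]'

```text
time: 30.45
position: [0.5068, -0.2708, 0.0424]
tool_rot: [[0.191, 0.982, -0.0], [0.982, -0.191, 0.0], [-0.0, -0.0, -1.0]]
wrist_force: [0.1, 0.1, 0.6]
grip_width: 0.651
```

Request:
send_rows --deltas '[{"hand": 0.3, "offset": [0, 0, -0.02], "yaw": 0}, {"hand": 0.3, "offset": [0, 0, -0.07], "yaw": 0}, {"hand": 0.3, "offset": [0, 0, -0.15], "yaw": 0}, {"hand": 0.3, "offset": [0, 0, -0.25], "yaw": 0}, {"hand": 0.3, "offset": [0.03, 0, -0.36], "yaw": 0}, {"hand": 0.3, "offset": [0.1, 0, -0.48], "yaw": 0}, {"hand": 0.3, "offset": [0.18, 0, -0.6], "yaw": 0}, {"hand": 0.3, "offset": [0.25, 0, -0.7], "yaw": 0}, {"hand": 0.3, "offset": [0.29, 0, -0.76], "yaw": 0}, {"hand": 0.3, "offset": [0.3, 0, -0.78], "yaw": 0}]'

```text
time: 31.45
position: [0.5189, -0.2114, 0.1998]
tool_rot: [[0.19, 0.982, 0.002], [0.982, -0.19, -0.0], [-0.0, 0.002, -1.0]]
wrist_force: [0.6, -0.2, -1.3]
grip_width: 0.649
```

```bash
python3 - <<'E'
from h import *
im,m,s=snap("wrist","w26")
crop(im,160,80,480,320,2.5,"pics/w26c.png")
print(s["position"],s["grip_width"],s["wrist_force"],s["time"])
im,m,s=snap("scene","s26"); crop(im,150,140,390,310,3.3,"pics/s26c.png")
im,m,s=snap("top","t26")
E
```

```text
[ 0.51887642 -0.21137113  0.19984945] 0.6491964910339665 [ 0.62046394 -0.23301726 -1.30462607] 31.45
```

View pics/w26c.png

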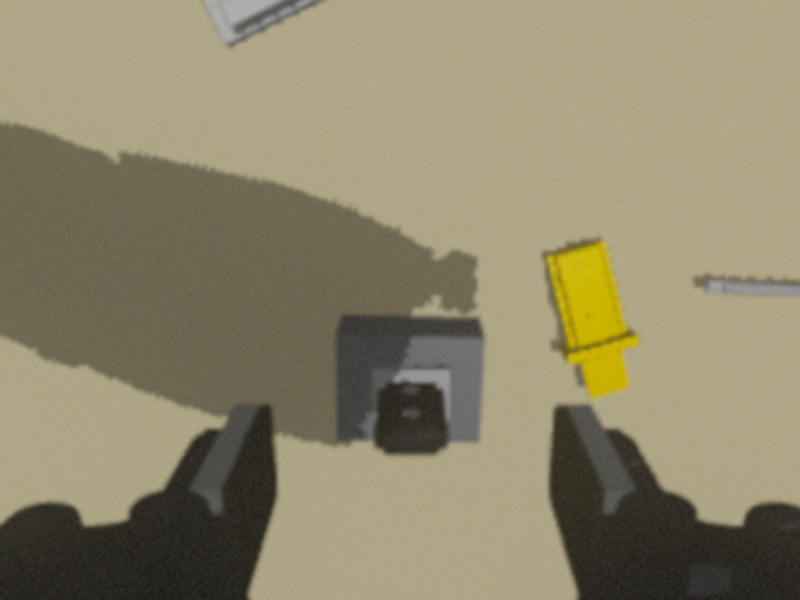

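View pics/s26c.png

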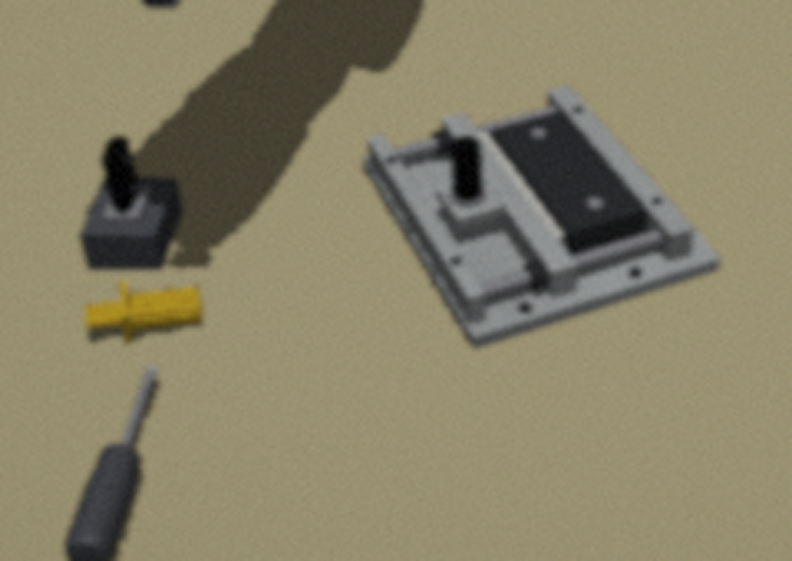

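View pics/t26.png

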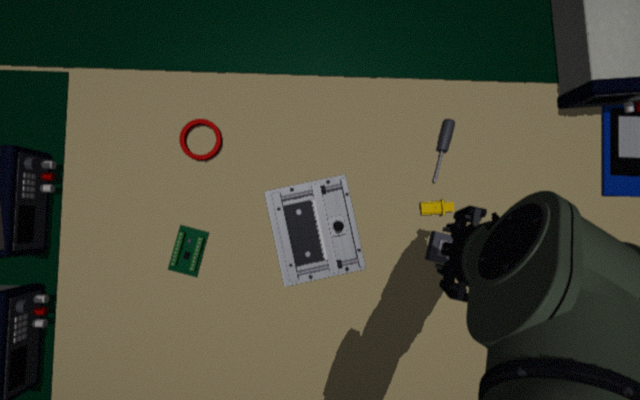

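```bash
python3 - <<'E'
from h import *
a=cv2.imread("pics/scene0.png");b=cv2.imread("pics/s26.png")
crop(np.hstack([a[165:255,150:230],b[165:255,150:230]]),0,0,160,90,5,"pics/cmp.png")
w=lambda u,z:W("w26","wrist",u,160,80,2.5,z)[:2]
p=[.50672,-.27088,-.19484]
for n,u,z in [("collarL",(373,368),.035),("collarR",(451,368),.035),("topfarL",(378,453),.079),("topfarR",(446,453),.079)]: print(n,tolocal(w(u,z),p)*1e3)
E
```

```text
collarL [-16.1820034   12.64349552]
collarR [17.0444287  12.74180254]
topfarL [-12.50923266  -5.34434282]
topfarR [13.43467928 -5.2701015 ]
```

View pics/cmp.png

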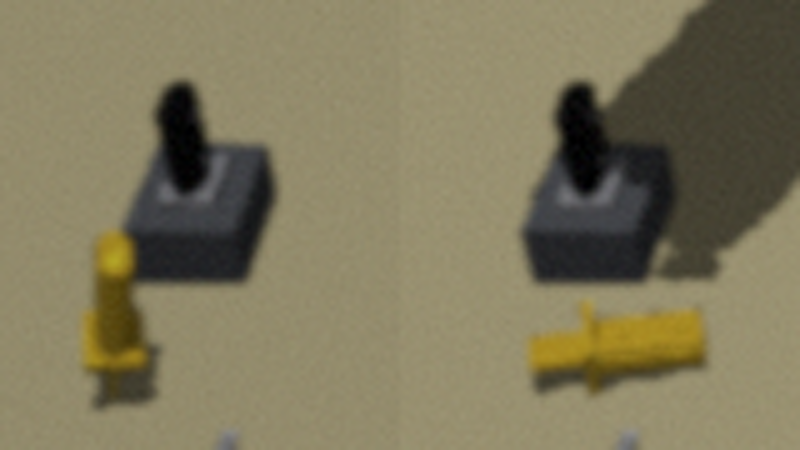

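```bash
python3 -c "
from plant import ctrl
print(ctrl.hand_in())"
```

```text
the job is handed in; nothing more can be done
None
```

The guide is set, the feeler is back in its stand, and the job was handed in at about 31.6 s.

- **Setting:** I put the blade fully down in the 11.5 mm gap, let go, and closed the guide by its post. I stopped when the push had risen about 3.5 N above the roughly 13 N that moves the guide, about 0.45 mm of strip compression.
- **Draw test:** Three readings during the slow straight draw gave 7.0, 7.7 and 5.5 N. Less the feeler's roughly 1.2 N weight, that is a drag of about 4.3 to 6.5 N, within the 2 to 8 N wanted. The force readings are good to about 0.7 N. It came right the first time, so I did not reset the guide.
- **Last checks:** The feeler stands upright in the slot, and its collar and handle measure within about 1 mm of where they were at the start. The guide is as set, the circuit board, tape and screwdriver look unmoved in the pictures, and the open gripper is about 0.12 m above everything.
- **Yellow look-alike:** It stood on its blade in the first pictures but was lying flat by 4.2 s. The arm had only been above 0.23 m until then, so it appears to have toppled by itself; I left it there.

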